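# Scoop two tumbled lots of ball knobs out of their chips

## Robot

A 6-joint arm with a two-finger parallel gripper is mounted at the origin on a cart in front of the work surface, level with it; the furniture and walls round the work are solid. World frame = base frame: x ahead of the robot, y to its left, z up, the work surface at z = 0. Lengths are in mm, angles in rad, forces in N, time in s.
With the tool pointing down it reaches from about 275 to 750 mm from the base axis. Payload 10.2 kg.
Tool frame: the origin (TCP) lies midway between the tips of the shut fingers; the grasp point (between the pads) lies 19 mm behind it; z points along the fingers, y is the direction in which the jaws open and shut (so a half turn about z gives the same grasp; the last joint's range is limited). The gripper opens to 85 mm and grips with 20 to 120 N. Pads are 22 mm wide; open, the fingers measure 114 mm over their backs; the gripper's body (76 mm by 85 mm) begins 54 mm behind the grasp point. The pads swing forward as they close: fully open they stand 13 mm farther back than shut.
Start: joints at [-1.334, 0.313, 1.498, -0, 1.331, -0.223], TCP at [232.967, -470.486, 231.294] pointing down, gripper open.
Joint ranges: [-2.94, 2.94], [-0.97, 2.17], [0.19, 2.56], [-1.23, 4.37], [0.02, 3.11], [-2.88, 2.88]. Speed limits (rad/s): [2.39, 2.39, 3.01, 3.14, 3.14, 3.14].

## Interface

Orientations are given as a unit quaternion [w, x, y, z].
In Python, from rig import sense, optics, ctrl gives the robot as it stands.
- The arm moves only by the tool play_rows, never from a script. Its argument "plan" is a list of rows, each a list of 7 numbers: the shift along the world's x, y, z in mm, then the turn, a rotation vector about the world's x, y, z in rad, then the opening, from -1 (shut) to 1 (fully open), so that 0 is half open. A call has 1 to 5 rows; each row shifts and turns the pose as measured when the row begins; what a row does not reach is not made up. A row lasts 1/12 s, in which the tool goes at most 41.7 mm and 7.16 degrees, less where a joint would pass 70% of its speed; a pose out of reach is approached as far as the arm can. A call is refused whole if a number of a shift passes 41.7 or a number of a turn 0.125, either way. A call with a gripper value outside its range is refused whole. The fingers move at their own pace and stop on an object; "grip_force" is the grip in N (left out, the last holds). Time passes only in rows, so rows that do not move let the fingers close. It gives the time, the measured TCP pose, the force and the opening at its end, in the units of the state.
- sense(): the state, without advancing time (a new reading comes with each control period).
- optics.capture(name): name is "scene" or "top" or "wrist"; returns a dict with "img" (420x560x3 uint8, blue, green, red), "fx", "fy", "cx", "cy" (pixels), "world_to_cam" (4x4, takes a point from world to camera coordinates). Camera axes: x right, y up, looking along -z (the intrinsics and any distortion apply to the point x, -y, -z); pixel columns grow to the right and rows downward; lengths in mm; the calibration is good to about 2 mm. A picture is of the moment at which its call begins. There is no depth.
- ctrl.finish_job(): hands the job in, once; it reports no verdict.
The state is a dict: "time_s": time; "joints": joint angles; "dq": joint speeds; "tau": joint torques, N m; "eef_pos": TCP position; "ee_rot": TCP orientation; "force": force on the tool from outside, world axes, zero at the start; "wrist_torque": the same for the moment, N m; "grip_width": opening from 0.0 (shut) to 1.0 (fully open).
Only numpy, scipy, OpenCV 4.12 (cv2) and the standard library are available. Lean on these libraries where they do the work, as an engineer would, in place of code of your own. Each camera call takes 0.05 s, during which the arm holds its last target. There are 200 camera calls.

## Task

Empty the two tumbled lots from the parts carousel with the wire scoop: turn the carousel by its black knob until a lot's bay faces the yellow pointer, scoop its ball knobs out so that the white tumbling chips drop back into the bay, and tip them into their tote, the red knobs from the blue bay into the green tote, the black knobs from the yellow bay into the grey tote, in either order. Scoop only from the bay that stands at the pointer and never reach for knobs in a bay with the fingers; at the end every knob lies in its tote, every chip is in its own bay and the scoop stands upright on its rubber mat again, with the brass weight left alone.

Things in the scene. Friction and masses are not known exactly. Their poses are not given: they have to be found in the camera images.
- pointer (a point): yellow diamond on a steel tongue (34 mm wide, 6 mm high) that lies on the worktop on the robot's side of the parts carousel, 165 mm from its axis; x points from here to the axis, z up. A bay faces it when its centre is in line between it and the axis. The carousel's fixed foot, a disc 250 mm across, varies in place and yaw
- bay_deck (a joint): angle (rad) the carousel's round deck (328 mm across) has turned since the start: 0 at the start wherever the bays then stand, anticlockwise from above positive, range -7 to 7. Stiff (0.8 N m); stays where it is left. It carries three open bays in a triangle round the axis, rims 77 mm above the worktop: blue (red knobs), then anticlockwise grey (brass bushes, not wanted) and yellow (black knobs)
- knob (a point): middle of the round black fluted knob on the carousel's axis, 109 mm above the worktop: 56 mm across, reaching from 87 to 125 mm above the worktop. Hold it from above to turn the deck
- blue_bay (a point): centre of the blue bay's floor, 95 mm from the axis, 33 above the worktop; y points to the axis, z up, x along the bay to its high end. Inside x -76 to 76 mm, y -46 to 46, walls 3 thick, rims at z = 44. The floor falls 6 degrees towards -x (z = 0.105 x), knobs roll that way; from x = -50 on it dishes up at 24, 42, 60 degrees, 11, 11, 16 mm long
- yellow_bay (a point): the same point of the yellow bay, which is alike in shape and size, with its own axes: y to the carousel's axis, x along the bay to its high end
- scoop: loose wire scoop, 0.14 kg, level on its mat; origin under its head's middle, x to the open front, z up. Head: x -29 to 29 mm, 84 wide outside, 80 inside, sides and back 31 high. Floor: four 3 mm wires along x, 16.4 apart, one across at front and back edge (gaps 13, so chips fall through). Upright black grip behind the back wall: centre x -31.5, y 0, z 98; 20 wide (y), 24 deep (x), z 55 to 140
- scoop_mat: fixed black rubber mat 115 x 105 mm, 3 mm thick, where the scoop stands; origin at its centre on the worktop
- green_tote: loose open green tote for the red knobs, 0.45 kg, 130 mm (its x) by 110 mm (its y), 46 mm high, walls and floor 3 mm thick; origin at the centre of its underside, z up
- grey_tote: loose open grey tote for the black knobs, the same size and make; which tote stands left or right varies
- weight: loose bystander: small brass weight 22 mm across, 36 mm high; origin under its centre
- red0: red ball knob 25 mm in diameter, 20 g, with an 11 mm flat and brass bush; origin at the ball's centre; there are two to four red ones, in the blue bay at first, the others are absent
- red1: another such red ball knob, or absent
- red2: another such red ball knob, or absent
- red3: another such red ball knob, or absent
- black0: black ball knob 25 mm in diameter, 20 g, with an 11 mm flat and brass bush; origin at the ball's centre; there are two to four black ones, in the yellow bay at first, the others are absent
- black1: another such black ball knob, or absent
- black2: another such black ball knob, or absent
- black3: another such black ball knob, or absent
- chip0: white ceramic tumbling chip in the blue bay, a six-sided double cone 10 mm across and 8 mm high with small flats, 10 g; origin at its centre
- chip1: another such chip, in the blue bay
- chip2: another such chip, in the blue bay
- chip3: another such chip, in the yellow bay
- chip4: another such chip, in the yellow bay
- chip5: another such chip, in the yellow bay

How it is judged:
By the outcome, as a careful person would: the job done as asked, in the order asked, and still so for the second after the job is handed in, with the robot touching nothing.
Of red0, red1, red2, red3 only 2 to 4 are there at a start; the rules pass over those that are not, and their reading is None.
Of black0, black1, black2, black3 only 2 to 4 are there at a start; the rules pass over those that are not, and their reading is None.
At some moment in a run one of green_tote, grey_tote may be knocked a few centimetres aside while the robot is not near it.
It also fails if it takes over 210 s, if anything falls off the work surface, if the arm or the gripper's body presses on something with over 40 N, if the wrist force passes 120 N, or if a joint passes its speed limit or range.

## Working session

There is one attempt and no reset: what is moved stays moved. The work goes in short steps, Python scripts to look and compute and a tool call to move; the robot and the scene stay as the last step left them, time stands still between calls to the robot, and variables do not carry over. Pictures are saved under pics/ and viewed, about 12 in all and at most 16, crops included, and the job is handed in when it is done.

Besides the shell and the picture viewer there is one more tool, called after ">>>" in YAML: its name, and indented under it one key for each argument. play_rows: Moves the arm, as the interface text tells. Its arguments: {"type":"object","properties":{"plan":{"type":"array"},"grip_force":{"type":"number"}},"required":["plan"]}

```bash
mkdir -p pics; ls
cat > h.py <<'E'
import numpy as np, cv2
from rig import sense, optics, ctrl
def snap(n,out=None):
    c=optics.capture(n)
    if out: cv2.imwrite('pics/'+out,c['img'])
    return c
def proj(c,P):
    P=np.atleast_2d(P).astype(float); W=np.array(c['world_to_cam'])
    q=P@W[:3,:3].T+W[:3,3]; d=-q[:,2]
    return np.c_[c['fx']*q[:,0]/d+c['cx'], -c['fy']*q[:,1]/d+c['cy']]
def unproj(c,uv,z):
    W=np.array(c['world_to_cam']); R=W[:3,:3]; o=-R.T@W[:3,3]
    uv=np.atleast_2d(uv).astype(float)
    d=np.c_[(uv[:,0]-c['cx'])/c['fx'],-(uv[:,1]-c['cy'])/c['fy'],-np.ones(len(uv))]@R
    return o+d*((z-o[2])/d[:,2])[:,None]
E
python3 - <<'E'
from h import *
for n in('top','scene'):
    c=snap(n,n+'0.png'); print(n,c['fx'],c['cx'],c['cy'],np.round(c['world_to_cam'],3).tolist(),[k for k in c])
s=sense();print(s)
E
```

```text
pics
top 393.59888140782687 274.9376480413038 206.88483290950217 [[-0.026, -1.0, 0.016, -33.211], [0.993, -0.024, 0.116, -566.724], [-0.116, 0.019, 0.993, -1019.564], [0.0, 0.0, 0.0, 1.0]] ['img', 'fx', 'fy', 'cx', 'cy', 'world_to_cam']
scene 453.684197281821 288.2515539355235 214.1452454854395 [[-0.713, -0.701, -0.005, 353.618], [0.492, -0.506, 0.709, -362.452], [-0.499, 0.503, 0.705, -1137.211], [0.0, 0.0, 0.0, 1.0]] ['img', 'fx', 'fy', 'cx', 'cy', 'world_to_cam']
{'time_s': 0.1, 'joints': array([-1.33438027e+00,  3.13383912e-01,  1.49829997e+00, -2.10907346e-05,
        1.33098758e+00, -2.23393481e-01]), 'dq': array([ 0.00012264, -0.00238606, -0.00478321,  0.00019766, -0.00041899,
        0.00051844]), 'tau': array([ 2.29909361e-03, -4.12902582e+01, -2.60140389e+01, -2.89976197e-04,
        3.00653410e-03,  1.09917562e-05]), 'eef_pos': array([ 232.92125753, -470.27377162,  230.82050116]), 'ee_rot': array([-5.39325673e-04,  9.73687388e-01,  2.27887209e-01, -1.37542131e-05]), 'force': array([ 0.02391971, -0.35823045,  0.08747321]), 'wrist_torque': array([0.03343094, 0.0060685 , 0.03877771]), 'grip_width': 1.0004219300006538}
```

View pics/top0.png

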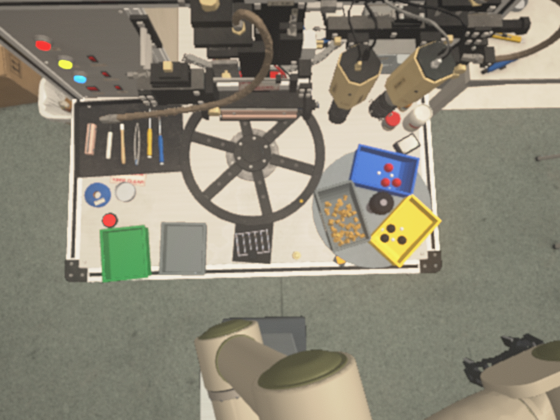

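View pics/scene0.png

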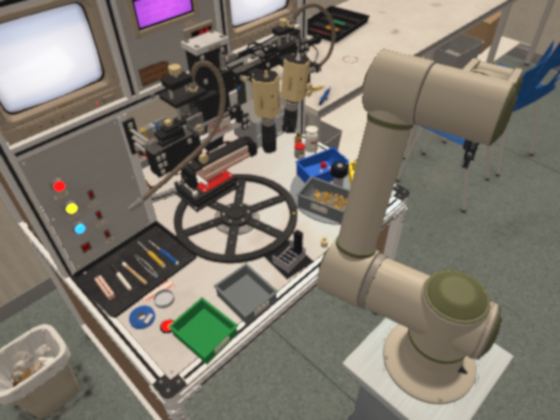

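The top view shows the carousel at the right (knob about (380,203), blue bay (385,170), yellow bay (405,231)) and the pointer near (341,261). The scoop is on its mat at (253,243), the weight at (295,255), the green tote at (125,253) and the grey tote at (184,248). I'll enlarge it.

Run:
```python
from h import *
im=cv2.imread('pics/top0.png')
a=cv2.resize(im[140:275,305:445],None,fx=4,fy=4,interpolation=cv2.INTER_CUBIC)
cv2.imwrite('pics/c0.png',a)
b=cv2.resize(im[210:290,95:305],None,fx=3.8,fy=3.8,interpolation=cv2.INTER_CUBIC)
cv2.imwrite('pics/c1.png',b)
c=optics.capture('top')
for n,uv,z in(('knob',(380,203),120),('ptr',(341,261),6),('green',(125,253),46),('grey',(184,248),46),('scoopmat',(253,243),3),('weight',(295,255),30)):
    print(n,unproj(c,uv,z).round(0))
```

```text
knob [[ 559. -305.  120.]]
ptr [[ 417. -223.    6.]]
green [[453. 344.  46.]]
grey [[462. 192.  46.]]
scoopmat [[472.  14.   3.]]
weight [[437. -97.  30.]]
```

View pics/c0.png

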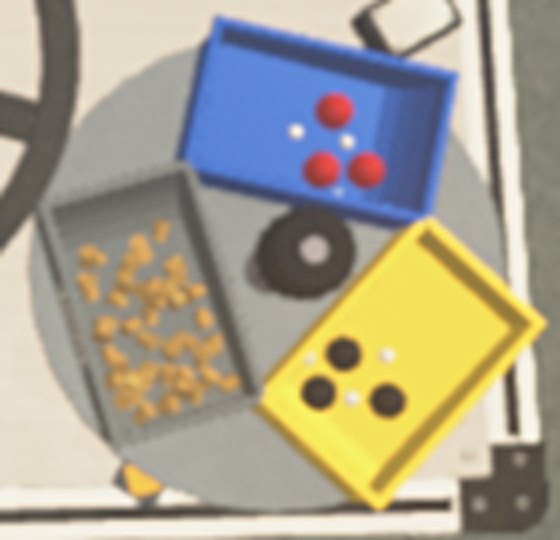

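View pics/c1.png

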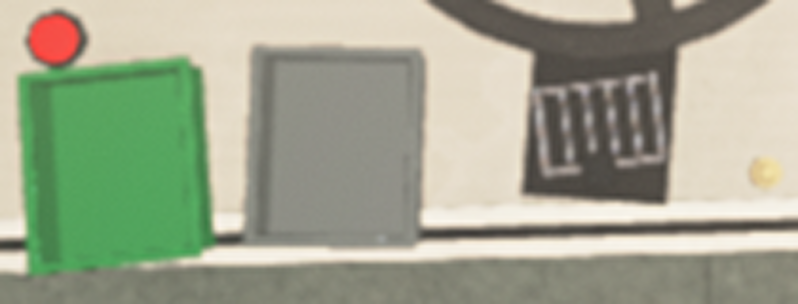

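Both crops are clear. Three red knobs and three black knobs are visible; the knob top is at about (382.7,202), the pointer diamond at (339.5,260.4), and the scoop's open front faces away from the robot. Next I'll compute positions, then move toward the knob.

Run:
```python
from h import *
c=optics.capture('top')
k=unproj(c,(382.7,202.2),125)[0];p=unproj(c,(339.5,260.5),6)[0]
print('knob',k,'deck',unproj(c,(371.7,208),28),'ptr',p,np.linalg.norm((k-p)[:2]),np.degrees(np.arctan2(*(p-k)[1::-1])))
q=lambda x,y:(x/4+305,y/4+140)
B=unproj(c,[q(215,17),q(455,75),q(422,222),q(180,165)],77);Y=unproj(c,[q(425,220),q(545,322),q(380,508),q(258,398)],77)
print(B.mean(0),Y.mean(0))
for b in(B,Y):
  m=b.mean(0)-k;print(np.degrees(np.arctan2(m[1],m[0])),np.hypot(m[0],m[1]))
q=lambda x,y:(x/3.8+95,y/3.8+210)
print('scoop wires',unproj(c,[q(535,90),q(657,76),q(663,162),q(548,172)],5).round(0))
print('mat',unproj(c,[q(536,45),q(678,45),q(664,203),q(522,192)],3).round(0))
```

```text
knob [ 560.13064309 -310.57662234  125.        ] deck [[ 556.91737467 -308.59069037   28.        ]] ptr [ 418.4517726  -219.06755415    6.        ] 168.66182704881373 147.14195772230553
[ 650.74459099 -334.43260898   77.        ] [ 492.18934476 -379.43632381   77.        ]
-14.749600908877833 93.70163101012642
-134.61535490188126 96.73509448811973
scoop wires [[498.  60.   5.]
 [506. -27.   5.]
 [445. -30.   5.]
 [440.  52.   5.]]
mat [[531.  59.   3.]
 [528. -43.   3.]
 [416. -30.   3.]
 [426.  71.   3.]]
```

>>> play_rows:
  plan:
    - [30,15,2,0,0,0.12,1]
    - [30,15,0,0,0,0.12,1]
    - [30,15,0,0,0,0.12,1]
    - [30,15,0,0,0,0.12,1]
    - [30,15,0,0,0,0.12,1]

```text
time_s: 0.62
eef_pos: [383.1, -394.8, 232.2]
ee_rot: [-0.001, 0.86, 0.511, -0.001]
force: [0.0, -0.6, -0.7]
grip_width: 1.0
```

>>> play_rows:
  plan:
    - [30,15,0,0,0,0.12,1]
    - [30,15,0,0,0,0.12,1]
    - [30,15,0,0,0,0.12,1]
    - [20,15,0,0,0,0.12,1]
    - [0,0,0,0,0,0,1]

```text
time_s: 1.03
eef_pos: [502.2, -327.2, 230.8]
ee_rot: [-0.001, 0.703, 0.712, -0.001]
force: [-0.4, -0.2, -0.2]
grip_width: 1.001
```

Run:
```python
from h import *
c=snap('wrist','w0.png'); s=sense()
print(c['fx'],c['cx'],c['cy'],np.round(c['world_to_cam'],3).tolist(),s['joints'].round(3))
print(proj(c,[[558.5,-309.5,125],[418.5,-219,6]]))
```

```text
318.72110172704316 283.8197310226488 211.56149086707106 [[1.0, 0.013, -0.003, -497.189], [-0.013, 0.946, -0.325, 357.286], [-0.001, 0.325, 0.946, -273.754], [0.0, 0.0, 0.0, 1.0]] [-0.775  0.481  1.257 -0.002  1.407 -0.782]
[[354.48058957 190.88071482]
 [207.31027886  77.6082774 ]]
```

View pics/w0.png

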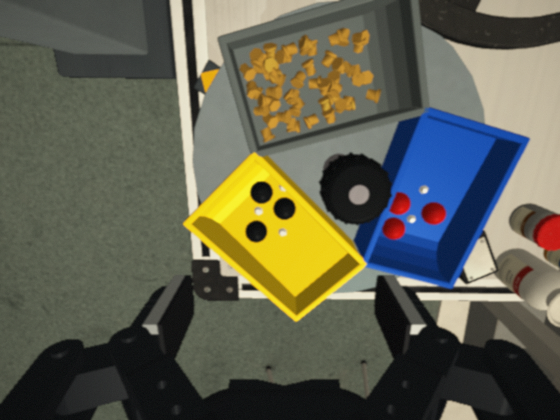

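>>> play_rows:
  plan:
    - [29,9,0,0,0,0,1]
    - [29,8,0,0,0,0,1]
    - [0,0,-35,0,0,0,1]
    - [0,0,-35,0,0,0,1]
    - [0,0,0,0,0,0,1]

```text
time_s: 1.5
eef_pos: [558.7, -314.5, 160.4]
ee_rot: [0.001, 0.71, 0.705, -0.002]
force: [-0.4, 0.6, -1.2]
grip_width: 1.0
```

>>> play_rows:
  plan:
    - [0,0,-25,0,0,0,1]
    - [0,0,-20,0,0,0,1]
    - [0,0,-14,0,0,0,1]
    - [0,0,-5,0,0,0,0.6]
    - [0,0,0,0,0,0,-1]
  grip_force: 60

```text
time_s: 1.92
eef_pos: [556.9, -319.7, 100.7]
ee_rot: [0.004, 0.714, 0.7, -0.001]
force: [36.1, 10.0, 4.8]
grip_width: 0.748
```

>>> play_rows:
  plan:
    - [0,0,0,0,0,0,-1]
    - [0,0,0,0,0,0,-1]
    - [0,0,0,0,0,0,-1]

```text
time_s: 2.17
eef_pos: [561.9, -319.6, 103.2]
ee_rot: [0.009, 0.715, 0.699, 0.004]
force: [5.8, -1.7, -12.7]
grip_width: 0.621
```

>>> play_rows:
  plan:
    - [0,0,0,0,0,0,1]
    - [0,5,0,0,0,0,1]
    - [0,5,-3,0,0,0,1]
    - [0,2,-3,0,0,0,1]
    - [0,0,0,0,0,0,1]

```text
time_s: 2.58
eef_pos: [562.3, -308.9, 102.8]
ee_rot: [0.012, 0.716, 0.698, 0.004]
force: [-0.3, 0.2, -0.9]
grip_width: 1.001
```

>>> play_rows:
  plan:
    - [-1,-1,-6,0,0,0,1]
    - [-1,-1,-4,0,0,0,1]
    - [0,0,0,0,0,0,-1]
    - [0,0,0,0,0,0,-1]
    - [0,0,0,0,0,0,-1]
  grip_force: 60

```text
time_s: 3.0
eef_pos: [562.5, -311.5, 94.2]
ee_rot: [0.016, 0.717, 0.697, 0.006]
force: [2.1, 1.3, 2.5]
grip_width: 0.638
```

>>> play_rows:
  plan:
    - [0,0,0,0,0,0,-1]
    - [0,0,0,0,0,0,-1]

```text
time_s: 3.17
eef_pos: [562.5, -311.5, 94.2]
ee_rot: [0.016, 0.716, 0.698, 0.006]
force: [1.3, -0.6, -0.3]
grip_width: 0.633
```

>>> play_rows:
  plan:
    - [0,0,0,0,0,-0.1,-1]
    - [0,0,0,0,0,-0.1,-1]
    - [0,0,0,0,0,-0.1,-1]
    - [0,0,0,0,0,-0.1,-1]
    - [0,0,0,0,0,-0.1,-1]

```text
time_s: 3.58
eef_pos: [563.1, -312.0, 94.2]
ee_rot: [0.018, 0.869, 0.494, 0.0]
force: [2.6, -2.1, -0.6]
grip_width: 0.635
```

>>> play_rows:
  plan:
    - [0,0,0,0,0,-0.1,-1]
    - [0,0,0,0,0,-0.1,-1]
    - [0,0,0,0,0,-0.1,-1]
    - [0,0,0,0,0,-0.1,-1]
    - [0,0,0,0,0,-0.1,-1]

```text
time_s: 4.0
eef_pos: [563.3, -312.7, 94.2]
ee_rot: [0.018, 0.967, 0.256, -0.005]
force: [2.1, -3.1, -0.6]
grip_width: 0.635
```

```bash
cat >> h.py <<'E'
from scipy.spatial.transform import Rotation as Rn
def pose():
    s=sense(); w,x,y,z=s['ee_rot']; R=Rn.from_quat([x,y,z,w]).as_matrix()
    return s,np.array(s['eef_pos']),R
def yaw(R): return np.degrees(np.arctan2(R[1,1],R[0,1]))   # tool y azimuth
E
python3 -c "
from h import *
s,p,R=pose();print(yaw(R),p,R.round(3),s['joints'].round(2),s['force'],s['wrist_torque'])"
```

```text
-60.36707215209995 [ 563.34720488 -312.6701776    94.18076137] [[ 0.869  0.494 -0.001]
 [ 0.494 -0.869 -0.037]
 [-0.019  0.031 -0.999]] [-0.68  0.69  1.28 -0.03  1.15  0.39] [ 2.11896511 -3.10519405 -0.61485612] [0.45034399 0.10937764 0.89045469]
```

>>> play_rows:
  plan:
    - [0,0,0,0,0,-0.1,-1]
    - [0,0,0,0,0,-0.1,-1]
    - [0,0,0,0,0,-0.1,-1]
    - [0,0,0,0,0,-0.04,-1]
    - [0,0,0,0,0,0,-1]

```text
time_s: 4.42
eef_pos: [563.4, -313.2, 94.2]
ee_rot: [0.016, 0.997, 0.079, -0.008]
force: [0.3, -0.5, 0.9]
grip_width: 0.632
```

```bash
python3 -c "
from h import *
s,p,R=pose();print(yaw(R),p)
c=snap('top','t1.png')
im=c['img'][130:280,220:445];cv2.imwrite('pics/t1c.png',cv2.resize(im,None,fx=3.5,fy=3.5,interpolation=cv2.INTER_CUBIC))"
```

```text
-80.86856221454299 [ 563.37551108 -313.15388237   94.16642407]
```

View pics/t1c.png

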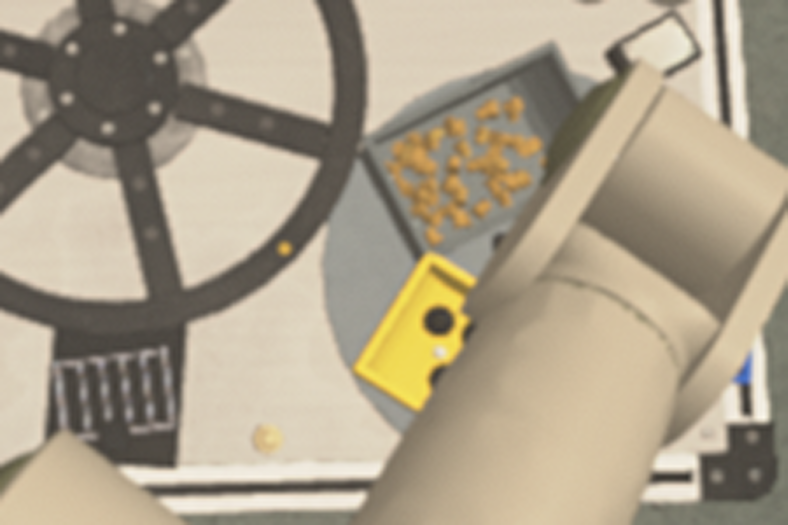

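>>> play_rows:
  plan:
    - [0,0,0,0,0,0,1]
    - [0,0,0,0,0,0,1]
    - [0,0,0,0,0,0,1]
    - [0,0,25,0,0,0,1]
    - [0,0,40,0,0,0,1]

```text
time_s: 4.88
eef_pos: [560.1, -311.2, 152.2]
ee_rot: [0.011, 0.996, 0.083, -0.014]
force: [0.3, -0.3, 0.7]
grip_width: 1.0
```

>>> play_rows:
  plan:
    - [-10,0,40,0,0,0,1]
    - [-40,10,30,0,0,0,1]
    - [-40,15,0,0,0,0,1]
    - [-30,15,0,0,0,0,1]
    - [0,0,0,0,0,0,1]

```text
time_s: 5.3
eef_pos: [444.9, -272.6, 226.4]
ee_rot: [0.016, 0.996, 0.085, -0.01]
force: [-0.5, 0.6, -0.0]
grip_width: 1.002
```

```bash
python3 -c "
from h import *
s,p,R=pose();print(yaw(R),p,R.round(3))
c=snap('wrist','w1.png')
a=np.array([560.5,-310.5]);u=np.array([np.cos(np.radians(147.2)),np.sin(np.radians(147.2))])
print(proj(c,[[*a,125],[*(a+165*u),6]]))
"
```

```text
-80.23114357519346 [ 444.90919429 -272.59217285  226.43602336] [[ 0.985  0.17  -0.016]
 [ 0.169 -0.985 -0.034]
 [-0.022  0.031 -0.999]]
[[362.24771035  62.76487992]
 [231.86996125 186.17473507]]
```

View pics/w1.png

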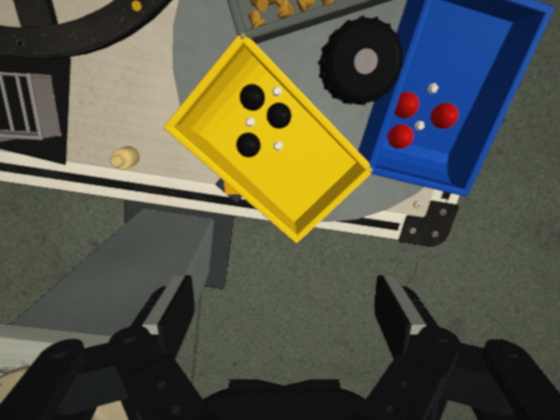

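```bash
cat >> h.py <<'E'
A=np.array([560.5,-310.5])
def bayfit(c,px,A=A):
    "px: 4 outer rim corners in order; returns centre, azimuth from axis, long-edge direction"
    P=unproj(c,px,77)[:,:2]; m=P.mean(0)
    e=(P[1]-P[0]),(P[2]-P[1]); L=[np.linalg.norm(v) for v in e]
    print('corners',P.round(0).tolist(),'edges',[round(float(np.linalg.norm(P[i]-P[i-1])),1) for i in range(4)])
    print('centre',m.round(1),'az from axis',np.degrees(np.arctan2(*(m-A)[::-1])),'r',np.linalg.norm(m-A))
    d=(P[2]-P[1])+(P[3]-P[0]); s=(P[0]-P[1])+(P[3]-P[2])
    print('dirs',np.degrees(np.arctan2(d[1],d[0])),np.degrees(np.arctan2(s[1],s[0])))
E
python3 -c "
from h import *
c=optics.capture('wrist')
bayfit(c,[(242,38),(165,127),(297,243),(370,170)])
print(unproj(c,(365,61),126),unproj(c,(232,187),6))
for b in[(252,97),(278,115),(248,145),(277,91),(250,122),(278,146)]:print(unproj(c,b,45)[0].round())
"
```

```text
corners [[570.0, -223.0], [489.0, -165.0], [397.0, -300.0], [481.0, -354.0]] edges [158.1, 98.8, 163.7, 100.4]
centre [ 484.3 -260.7] az from axis 146.83843429083316 r 91.0733531342828
dirs -124.18186064245089 -33.976194946240405
[[ 563.99507968 -313.61956469  126.        ]] [[ 423.10275035 -223.06926684    6.        ]]
[ 526. -235.   45.]
[ 514. -262.   45.]
[ 481. -237.   45.]
[ 535. -258.   45.]
[ 503. -236.   45.]
[ 485. -267.   45.]
```

Yellow bay is at the pointer to within about 1°. Its rim corners are at (242,38), (165,127), (297,243) and (370,170). Next is the scoop.

>>> play_rows:
  plan:
    - [0,36,2,0,0,-0.01,1]
    - [0,36,0,0,0,-0.01,1]
    - [0,36,0,0,0,-0.01,1]
    - [0,36,0,0,0,-0.01,1]
    - [0,36,0,0,0,0,1]

```text
time_s: 5.82
eef_pos: [452.2, -96.6, 228.0]
ee_rot: [0.019, 0.998, 0.06, -0.008]
force: [-0.0, -0.5, 0.0]
grip_width: 1.004
```

>>> play_rows:
  plan:
    - [-5,36,0,0,0,0,1]
    - [-5,36,0,0,0,0,1]
    - [-5,36,0,0,0,0,1]
    - [0,0,0,0,0,0,1]

```text
time_s: 6.15
eef_pos: [440.4, 20.6, 228.1]
ee_rot: [0.018, 0.998, 0.063, -0.007]
force: [-0.4, -0.5, 0.2]
grip_width: 0.997
```

```bash
python3 -c "
from h import *
s,p,R=pose();print(yaw(R),p,R.round(3))
c=snap('wrist','w2.png')
"
```

```text
-82.717372051097 [440.44699188  20.58293725 228.07014085] [[ 0.992  0.127 -0.011]
 [ 0.126 -0.991 -0.037]
 [-0.016  0.036 -0.999]]
```

View pics/w2.png

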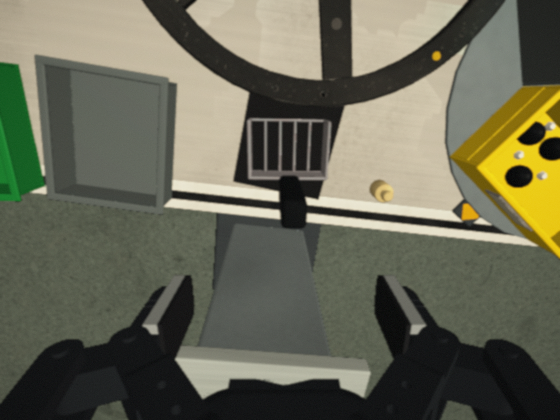

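The scoop head corners are at about (249,119), (331,119), (326,179) and (248,178), and the grip runs from (290,178) to (293,228). I'll fit a pose to these.

Run:
```python
from h import *
from scipy.optimize import least_squares
c=optics.capture('wrist')
def pts(q,L,z0=3):
    ca,sa=np.cos(q[2]),np.sin(q[2]); L=np.array(L,float)
    return np.c_[q[0]+ca*L[:,0]-sa*L[:,1],q[1]+sa*L[:,0]+ca*L[:,1],L[:,2]+z0]
L=[[29,41,31],[29,-41,31],[-29,-41,31],[-29,41,31]]
px=np.array([(249,119),(331,119),(326,179),(248,178)],float)
r=least_squares(lambda q:(proj(c,pts(q,L))-px).ravel(),[470,14,.1]);print('rim',r.x,r.fun.round(1))
g=[[-19.5,10,140],[-19.5,-10,140],[-43.5,-10,140],[-43.5,10,140],[-19.5,0,55]]
print(proj(c,pts(r.x,g)).round(0),pts(r.x,[[-31.5,0,98]]))
px2=np.array([(304,228),(282,228)],float)
print(unproj(c,(293,215),143), unproj(c,(293,228),143))
print('grey tote rim',unproj(c,[(37,56),(175,82),(166,211),(48,197)],46).round(0))
```

```text
rim [4.76114898e+02 1.13828427e+01 1.03489319e-01] [-0.1  0.8 -1.4  2.5 -0.2 -1.9  1.7 -2. ]
[[282. 199.]
 [309. 199.]
 [307. 229.]
 [281. 229.]
 [289. 173.]] [[444.78343021   8.12874496 101.        ]]
[[443.83036401   9.38107934 143.        ]] [[433.2296772    7.92656346 143.        ]]
grey tote rim [[533. 247.  46.]
 [527. 125.  46.]
 [398. 133.  46.]
 [400. 253.  46.]]
```

>>> play_rows:
  plan:
    - [2,-5,0,0.037,-0.011,-0.024,1]
    - [2,-5,-30,0,0,0,1]
    - [0,0,-35,0,0,0,1]
    - [0,0,-25,0,0,0,1]
    - [0,0,0,0,0,0,1]

```text
time_s: 6.67
eef_pos: [451.1, 0.9, 136.1]
ee_rot: [0.002, 0.999, 0.048, 0.004]
force: [-0.3, -0.1, -1.2]
grip_width: 1.003
```

```bash
python3 -c "
from h import *
s,p,R=pose();print(yaw(R),p,R.round(3))
"
```

```text
-84.48440269256778 [451.07164712   0.87908758 136.0668014 ] [[ 0.995  0.096  0.007]
 [ 0.096 -0.995 -0.003]
 [ 0.007  0.004 -1.   ]]
```

>>> play_rows:
  plan:
    - [-4,4,0,0,0,0,1]
    - [-3,4,-15,0,0,0,1]
    - [0,0,-20,0,0,0,1]
    - [0,0,-8,0,0,0,1]
    - [0,0,0,0,0,0,1]

```text
time_s: 7.08
eef_pos: [448.3, 5.7, 96.8]
ee_rot: [0.003, 0.999, 0.046, 0.007]
force: [-0.7, 0.1, 0.2]
grip_width: 0.999
```

>>> play_rows:
  plan:
    - [-4,3,-4,0,0,0,1]
    - [-2,1,-4,0,0,0,1]
    - [0,0,0,0,0,0,0]
    - [0,0,0,0,0,0,-0.3]
    - [0,0,0,0,0,0,-1]
  grip_force: 80

```text
time_s: 7.5
eef_pos: [444.1, 9.3, 92.4]
ee_rot: [0.004, 0.999, 0.046, 0.01]
force: [0.9, 0.1, 0.0]
grip_width: 0.607
```

>>> play_rows:
  plan:
    - [0,0,0,0,0,0,-1]
    - [0,0,0,0,0,0,-1]
    - [0,0,0,0,0,0,-1]
    - [0,0,0,0,0,0,-1]

```text
time_s: 7.83
eef_pos: [444.6, 9.2, 93.3]
ee_rot: [0.004, 0.999, 0.046, 0.011]
force: [-0.0, 0.3, -1.6]
grip_width: 0.222
```

```bash
python3 -c "
from h import *
s,p,R=pose();print(yaw(R),p,R.round(3),s['force'],s['wrist_torque'],s['joints'])
"
```

```text
-84.72371716549385 [444.56293456   9.15662535  93.27948422] [[ 0.996  0.092  0.022]
 [ 0.092 -0.996 -0.007]
 [ 0.021  0.009 -1.   ]] [-0.00906198  0.26671103 -1.61470661] [-0.01308872  0.0174044  -0.01912425] [-0.24279232  0.3026238   1.91862875 -0.00266923  0.89761323  1.23745788]
```

```bash
python3 - <<'E'
from h import *
s,p,R=pose()
f=np.radians(5.3)
Rs=Rn.from_euler('z',f).as_matrix()
np.savez('grip.npz',C=R.T@Rs,off=np.array([-31.7,0,p[2]-3]))
E
cat >> h.py <<'E'
def scoopR(phi,pitch): # pitch front-up +, deg
    return Rn.from_euler('zy',[phi,0],degrees=True).as_matrix()@Rn.from_euler('y',-pitch,degrees=True).as_matrix()
def where(bay=None,ref=(0,0,0)):
    g=np.load('grip.npz'); s,p,R=pose(); Rs=R@g['C']; o=p-Rs@g['off']
    f=Rs[:,0]; phi=np.degrees(np.arctan2(f[1],f[0])); pit=np.degrees(np.arcsin(f[2])); roll=np.degrees(np.arcsin(Rs[2,1]))
    out=o
    if bay is not None:
        O,az=bay; ey=np.radians(az+180); ex=ey-np.pi/2
        M=np.array([[np.cos(ex),np.sin(ex),0],[np.cos(ey),np.sin(ey),0],[0,0,1]])
        out=M@(o-O); fr=M@(o+Rs@np.array([29,0,0])-O); print('bay: origin',out.round(1),'front',fr.round(1))
    print('scoop',o.round(1),'phi %.1f pitch %.1f roll %.1f'%(phi,pit,roll),'TCP',p.round(1),'F',s['force'].round(1),'T',s['wrist_torque'].round(2),'j',s['joints'].round(2),'w %.3f t %.1f'%(s['grip_width'],s['time_s']))
    return o,Rs,p,R
def go(pos,phi,pitch,n=1,point=(0,0,0),bay=None):
    "pos: target of scoop-frame point (world, or bay frame)"
    o,Rs,p,R=where(bay); g=np.load('grip.npz'); pos=np.array(pos,float)
    if bay is not None:
        O,az=bay; ey=np.radians(az+180); ex=ey-np.pi/2
        pos=O+pos[0]*np.array([np.cos(ex),np.sin(ex),0])+pos[1]*np.array([np.cos(ey),np.sin(ey),0])+np.array([0,0,pos[2]])
    Rt=scoopR(phi,pitch); tcp=pos-Rt@np.array(point)+Rt@g['off']
    d=tcp-p; w=Rn.from_matrix(Rt@Rs.T).as_rotvec()
    print('total',d.round(1),w.round(3),'per row',(d/n).round(1),(w/n).round(3),'x',n)
YB=(np.array([484.1,-260,33.]),146.1)
E
python3 -c "
from h import *
go((470,12,110),5.3,0,4)
go((460,-295,115),56,-6,10)"
```

```text
scoop [476.1  12.1   3. ] phi 5.3 pitch 0.0 roll -0.0 TCP [444.6   9.2  93.3] F [-0.   0.3 -1.6] T [-0.01  0.02 -0.02] j [-0.24  0.3   1.92 -0.    0.9   1.24] w 0.222 t 7.8
total [-6.10e+00 -1.00e-01  1.07e+02] [ 0.  0. -0.] per row [-1.5 -0.  26.8] [ 0.  0. -0.] x 4
scoop [476.1  12.1   3. ] phi 5.3 pitch 0.0 roll -0.0 TCP [444.6   9.2  93.3] F [-0.   0.3 -1.6] T [-0.01  0.02 -0.02] j [-0.24  0.3   1.92 -0.    0.9   1.24] w 0.222 t 7.8
total [   3.1 -322.5  114.8] [-0.055  0.093  0.884] per row [  0.3 -32.2  11.5] [-0.006  0.009  0.088] x 10
```

>>> play_rows:
  plan:
    - [0,0,10,0,0,0,-1]
    - [0,0,25,0,0,0,-1]
    - [0,0,35,0,0,0,-1]
    - [0,-10,35,0,0,0.05,-1]

```text
time_s: 8.17
eef_pos: [439.6, 0.9, 195.0]
ee_rot: [0.001, 0.997, 0.071, 0.002]
force: [0.8, -0.8, -1.4]
grip_width: 0.228
```

```bash
python3 -c "
from h import *
go((460,-295,115),56,-6,10)"
```

```text
scoop [469.5   5.8 104.2] phi 8.2 pitch -0.9 roll 0.4 TCP [439.6   0.9 195. ] F [ 0.8 -0.8 -1.4] T [-0.04 -0.1  -0.03] j [-0.26  0.16  1.8  -0.    1.18  1.16] w 0.228 t 8.2
total [   8.  -314.2   13.1] [-0.054  0.074  0.834] per row [  0.8 -31.4   1.3] [-0.005  0.007  0.083] x 10
```

>>> play_rows:
  plan:
    - [1,-31,3,-0.005,0.007,0.083,-1]
    - [1,-31,2,-0.005,0.007,0.083,-1]
    - [1,-31,2,-0.005,0.007,0.083,-1]
    - [1,-31,2,-0.005,0.007,0.083,-1]
    - [1,-31,2,-0.005,0.007,0.083,-1]

```text
time_s: 8.58
eef_pos: [445.9, -157.3, 214.0]
ee_rot: [0.014, 0.957, 0.288, -0.011]
force: [0.4, 0.8, -1.9]
grip_width: 0.222
```

>>> play_rows:
  plan:
    - [1,-31,1,-0.005,0.007,0.083,-1]
    - [1,-31,1,-0.005,0.007,0.083,-1]
    - [1,-31,1,-0.005,0.007,0.083,-1]
    - [1,-31,1,-0.005,0.007,0.083,-1]
    - [0,-30,0,-0.005,0.007,0.083,-1]

```text
time_s: 9.0
eef_pos: [448.4, -319.3, 217.6]
ee_rot: [0.022, 0.872, 0.488, -0.029]
force: [1.3, 0.1, -1.5]
grip_width: 0.224
```

```bash
python3 -c "
from h import *
go((43,0,70),56.1,-6,3,bay=YB)"
```

```text
bay: origin [45.9  2.5 91.7] front [17.1  1.3 89. ]
scoop [ 460.6 -299.5  124.7] phi 58.5 pitch -5.3 roll -0.0 TCP [ 448.4 -319.3  217.6] F [ 1.3  0.1 -1.5] T [0.05 0.02 0.  ] j [-0.8   0.37  1.45 -0.07  1.29 -0.23] w 0.224 t 9.0
total [ -0.6   5.3 -21.5] [-0.01   0.007 -0.041] per row [-0.2  1.8 -7.2] [-0.003  0.002 -0.014] x 3
```

>>> play_rows:
  plan:
    - [0,2,-8,-0.004,0.003,-0.015,-1]
    - [0,2,-8,-0.004,0.003,-0.015,-1]
    - [0,2,-6,-0.003,0.002,-0.012,-1]
    - [0,0,0,0,0,0,-1]

```text
time_s: 9.33
eef_pos: [447.0, -317.5, 192.2]
ee_rot: [0.023, 0.883, 0.468, -0.037]
force: [-0.6, 0.3, -1.1]
grip_width: 0.227
```

```bash
python3 -c "
from h import *
go((43,0,30),56.1,-6,3,bay=YB)
snap('wrist','w3.png')"
```

```text
bay: origin [46.6  1.1 66. ] front [17.8  1.2 62.9]
scoop [ 459.  -299.3   99. ] phi 55.8 pitch -6.2 roll 0.2 TCP [ 447.  -317.5  192.2] F [-0.6  0.3 -1.1] T [ 0.07 -0.01  0.03] j [-0.79  0.39  1.49 -0.09  1.23 -0.17] w 0.227 t 9.3
total [  0.8   3.5 -36.1] [ 0.001 -0.004  0.005] per row [  0.3   1.2 -12. ] [ 0.    -0.001  0.002] x 3
```

View pics/w3.png

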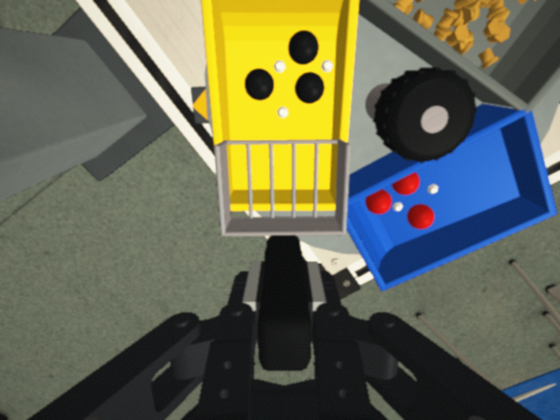

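The scoop is centred over the bay: head columns 216–350, bay outer walls 207–360. I'll check the predicted rim lines against the picture.

```bash
cat >> h.py <<'E'
def b2w(b,bay):
    O,az=bay; ey=np.radians(az+180); ex=ey-np.pi/2; b=np.atleast_2d(b).astype(float)
    return O+b[:,:1]*np.array([np.cos(ex),np.sin(ex),0])+b[:,1:2]*np.array([np.cos(ey),np.sin(ey),0])+b[:,2:]*np.array([0,0,1.])
E
python3 -c "
from h import *
c=optics.capture('wrist')
print(proj(c,b2w([[-40,49,44],[-40,-49,44],[79,49,44],[79,-49,44],[0,49,44],[0,-49,44]],YB)).round(0))
print('axis',proj(c,[[563,-313,126]]).round(0))
o,Rs,p,R=where(YB)
print(proj(c,o+np.array([[29,41,31],[29,-41,31],[-29,41,31],[-29,-41,31]])@Rs.T).round(0))
im=c['img'].astype(int);
for r in(20,60,100,130):
  m=(im[r,:,2]>150)&(im[r,:,0]<90)&(im[r,:,1]>110);k=np.where(m)[0];print(r,k.min(),k.max())
"
```

```text
[[350.  51.]
 [211.  52.]
 [339. 207.]
 [224. 207.]
 [346. 110.]
 [216. 111.]]
axis [[436. 119.]]
bay: origin [46.8  1.9 67.4] front [17.9  2.  64.3]
scoop [ 459.6 -299.9  100.4] phi 55.9 pitch -6.2 roll 0.0 TCP [ 447.4 -317.9  193.6] F [-0.7  0.9 -0.9] T [ 0.01 -0.01 -0.01] j [-0.79  0.39  1.49 -0.09  1.23 -0.17] w 0.227 t 9.4
[[219. 145.]
 [350. 145.]
 [224. 231.]
 [344. 231.]]
20 203 504
60 207 496
100 195 349
130 213 347
```

>>> play_rows:
  plan:
    - [0,2,-14,0,0,0,-1]
    - [1,2,-14,0,0,0,-1]
    - [0,2,-10,0,0,0,-1]
    - [0,0,0,0,0,0,-1]

```text
time_s: 9.77
eef_pos: [449.8, -310.0, 156.9]
ee_rot: [0.027, 0.882, 0.469, -0.036]
force: [-0.6, 0.4, -2.5]
grip_width: 0.225
```

```bash
python3 -c "
from h import *
go((43,0,7),56.1,-6,3,bay=YB)"
```

```text
bay: origin [38.9 -0.1 30.7] front [10.1 -0.1 27.6]
scoop [ 462.3 -292.3   63.7] phi 56.0 pitch -6.2 roll -0.2 TCP [ 449.8 -310.   156.9] F [-0.6  0.4 -2.5] T [0.1  0.03 0.03] j [-0.78  0.42  1.55 -0.09  1.14 -0.15] w 0.225 t 9.8
total [ -2.   -4.  -23.8] [0.006 0.001 0.001] per row [-0.7 -1.3 -7.9] [0.002 0.    0.   ] x 3
```

>>> play_rows:
  plan:
    - [-1,-2,-3,0.003,0,0,-1]
    - [-1,-3,-8,0.003,0,0,-1]
    - [0,0,-7,0,0,0,-1]
    - [0,0,0,0,0,0,-1]

```text
time_s: 10.1
eef_pos: [449.1, -314.9, 139.6]
ee_rot: [0.025, 0.882, 0.47, -0.033]
force: [1.8, 1.6, -2.7]
grip_width: 0.225
```

```bash
python3 -c "
from h import *
go((43,0,6),56.1,-6,2,bay=YB)"
```

```text
bay: origin [42.8  2.  13.6] front [13.9  2.  10.6]
scoop [ 461.9 -296.6   46.6] phi 56.1 pitch -5.8 roll -0.2 TCP [ 449.1 -314.9  139.6] F [ 1.8  1.6 -2.7] T [ 0.47 -0.19 -0.03] j [-0.79  0.44  1.56 -0.09  1.11 -0.16] w 0.225 t 10.1
total [-1.3  0.9 -7.5] [ 0.     0.005 -0.   ] per row [-0.6  0.5 -3.8] [ 0.     0.003 -0.   ] x 2
```

>>> play_rows:
  plan:
    - [-2,1,0,0,0.003,0,-1]
    - [0,0,-4,0,0.003,0,-1]
    - [0,0,-4,0,0,0,-1]
    - [0,0,0,0,0,0,-1]

```text
time_s: 10.43
eef_pos: [447.7, -313.8, 131.5]
ee_rot: [0.024, 0.882, 0.47, -0.034]
force: [0.8, 2.0, -2.3]
grip_width: 0.224
```

```bash
python3 -c "
from h import *
go((43,0,5),56.1,-6,2,bay=YB)"
```

```text
bay: origin [42.9 -0.1  5.4] front [14.  -0.1  2.4]
scoop [ 460.1 -295.5   38.4] phi 56.1 pitch -6.0 roll -0.1 TCP [ 447.7 -313.8  131.5] F [ 0.8  2.  -2.3] T [ 0.45 -0.37  0.01] j [-0.79  0.45  1.57 -0.09  1.09 -0.15] w 0.224 t 10.4
total [ 0.1 -0.2 -0.4] [0.    0.001 0.   ] per row [ 0.  -0.1 -0.2] [0.    0.001 0.   ] x 2
```

>>> play_rows:
  plan:
    - [2.8,4.2,0,0,0,0,-1]
    - [4.5,6.6,-0.8,0,0,0,-1]
    - [4.5,6.6,-0.8,0,0,0,-1]
    - [4.5,6.6,-0.8,0,0,0,-1]

```text
time_s: 10.77
eef_pos: [463.9, -289.7, 128.8]
ee_rot: [0.025, 0.882, 0.469, -0.036]
force: [0.6, 0.4, -1.9]
grip_width: 0.226
```

```bash
python3 -c "
from h import *
go((-48,0,-4),56.1,-6,4,point=(29,0,0),bay=YB)"
```

```text
bay: origin [14.2 -0.1  2.7] front [-14.7  -0.1  -0.4]
scoop [ 476.1 -271.7   35.7] phi 56.0 pitch -6.2 roll -0.0 TCP [ 463.9 -289.7  128.8] F [ 0.6  0.4 -1.9] T [0.04 0.01 0.02] j [-0.73  0.46  1.57 -0.1   1.09 -0.1 ] w 0.226 t 10.8
total [18.6 27.3 -3.7] [ 0.003 -0.001  0.002] per row [ 4.6  6.8 -0.9] [ 0.001 -0.     0.   ] x 4
```

>>> play_rows:
  plan:
    - [4.6,6.8,-1.3,0,0,0,-1]
    - [4.6,6.8,-1.1,0,0,0,-1]
    - [4.6,6.8,-1,0,0,0,-1]
    - [3.5,5,-0.8,0,0,0,-1]

```text
time_s: 11.1
eef_pos: [483.3, -260.7, 124.2]
ee_rot: [0.025, 0.882, 0.47, -0.036]
force: [-0.5, -0.8, -1.5]
grip_width: 0.226
```

```bash
python3 -c "
from h import *
go((-66,0,5.5),56.1,6,4,point=(29,0,0),bay=YB)"
```

```text
bay: origin [-20.8  -0.3  -2. ] front [-49.6  -0.3  -5.1]
scoop [ 495.5 -242.6   31. ] phi 56.1 pitch -6.2 roll 0.0 TCP [ 483.3 -260.7  124.2] F [-0.5 -0.8 -1.5] T [-0.08  0.07 -0.04] j [-0.67  0.47  1.57 -0.1   1.09 -0.03] w 0.226 t 11.1
total [-1.4 -2.5 -2.2] [ 0.177 -0.119  0.   ] per row [-0.3 -0.6 -0.6] [ 0.044 -0.03   0.   ] x 4
```

>>> play_rows:
  plan:
    - [0.2,0.2,-1.2,0.044,-0.03,0,-1]
    - [-0.3,-0.6,-0.6,0.044,-0.03,0,-1]
    - [-0.5,-0.8,-0.4,0.044,-0.03,0,-1]
    - [-0.5,-0.8,-0.4,0.044,-0.03,0,-1]

```text
time_s: 11.43
eef_pos: [484.7, -260.4, 123.0]
ee_rot: [-0.023, 0.879, 0.473, 0.059]
force: [-1.6, -2.0, -2.5]
grip_width: 0.226
```

```bash
python3 -c "
from h import *
go((-67,0,6.5),56.1,8,4,point=(29,0,0),bay=YB)
go((-70,0,18),56.1,22,4,point=(29,0,0),bay=YB)"
```

```text
bay: origin [-41.    0.9   3.5] front [-69.9   0.6   6.6]
scoop [ 507.7 -226.4   36.5] phi 56.6 pitch 6.0 roll -0.3 TCP [ 484.7 -260.4  123. ] F [-1.6 -2.  -2.5] T [-0.8   0.73 -0.1 ] j [-0.77  0.46  1.58  0.14  1.11 -0.25] w 0.226 t 11.4
total [-3.8 -4.3 -2.5] [ 0.031 -0.014 -0.008] per row [-0.9 -1.1 -0.6] [ 0.008 -0.004 -0.002] x 4
bay: origin [-41.    0.9   3.5] front [-69.9   0.6   6.6]
scoop [ 507.7 -226.4   36.5] phi 56.6 pitch 6.0 roll -0.3 TCP [ 484.7 -260.4  123. ] F [-1.6 -2.  -2.5] T [-0.8   0.73 -0.1 ] j [-0.77  0.46  1.58  0.14  1.11 -0.25] w 0.226 t 11.4
total [-11.8 -16.3 -11. ] [ 0.235 -0.15  -0.007] per row [-3.  -4.1 -2.8] [ 0.059 -0.037 -0.002] x 4
```

>>> play_rows:
  plan:
    - [-2.5,-3,0.5,0.059,-0.037,-0.002,-1]
    - [-3,-4,-1.5,0.059,-0.037,-0.002,-1]
    - [-3,-4,-2,0.059,-0.037,-0.002,-1]
    - [-3,-4,-2,0.059,-0.037,-0.002,-1]

```text
time_s: 11.77
eef_pos: [474.7, -274.6, 119.1]
ee_rot: [-0.092, 0.863, 0.46, 0.184]
force: [-1.0, -0.6, -1.7]
grip_width: 0.221
```

```bash
python3 -c "
from h import *
go((-38,0,75),56.1,22,5,bay=YB)
snap('wrist','w4.png')"
```

```text
bay: origin [-46.6   0.3  14.9] front [-73.3   0.2  26. ]
scoop [ 510.3 -221.5   47.9] phi 56.3 pitch 22.6 roll -0.1 TCP [ 474.7 -274.6  119.1] F [-1.  -0.6 -1.7] T [-0.36  0.25 -0.01] j [-0.93  0.5   1.59  0.42  1.21 -0.52] w 0.221 t 11.8
total [-4.6 -6.3 60.8] [-0.007  0.008 -0.002] per row [-0.9 -1.3 12.2] [-0.001  0.002 -0.   ] x 5
```

View pics/w4.png

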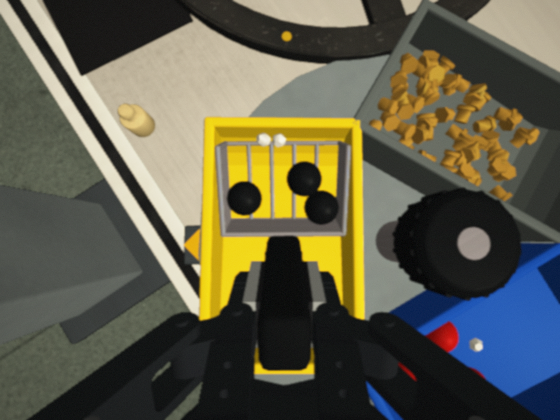

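The picture shows all three black knobs in the scoop at about (245,198), (304,178) and (322,208). Two chips sit between the front wire and the end wall, so I'll back off so they drop, then lift.

>>> play_rows:
  plan:
    - [-3,-5,1,0,0,0,-1]
    - [-3,-5,3,0,0,0,-1]
    - [0,0,10,0,0,0,-1]
    - [0,0,12,0,0,0,-1]
    - [0,0,0,0,0,0,-1]

```text
time_s: 12.23
eef_pos: [467.2, -286.6, 146.2]
ee_rot: [-0.093, 0.864, 0.459, 0.183]
force: [0.3, -0.6, -2.2]
grip_width: 0.224
```

>>> play_rows:
  plan:
    - [3,4,6,0,0,0.03,-1]
    - [-3,-4,6,0,0,-0.06,-1]
    - [3,4,6,0,0,0.06,-1]
    - [-3,-4,6,0,0,-0.03,-1]
    - [0,0,0,0,0,0,-1]

```text
time_s: 12.65
eef_pos: [469.4, -284.1, 175.2]
ee_rot: [-0.091, 0.863, 0.463, 0.182]
force: [0.1, 0.5, -3.0]
grip_width: 0.226
```

```bash
python3 -c "
from h import *
go((-38,0,75),56.1,22,5,bay=YB)
snap('wrist','w5.png')"
```

```text
bay: origin [-35.4   1.   70.7] front [-62.2   0.8  81.8]
scoop [ 504.7 -231.2  103.7] phi 56.5 pitch 22.3 roll -0.2 TCP [ 469.4 -284.1  175.2] F [ 0.1  0.5 -3. ] T [-0.31  0.27 -0.04] j [-0.94  0.44  1.53  0.4   1.33 -0.48] w 0.226 t 12.7
total [0.7 3.2 4.6] [-0.003  0.005 -0.007] per row [0.1 0.6 0.9] [-0.001  0.001 -0.001] x 5
```

View pics/w5.png

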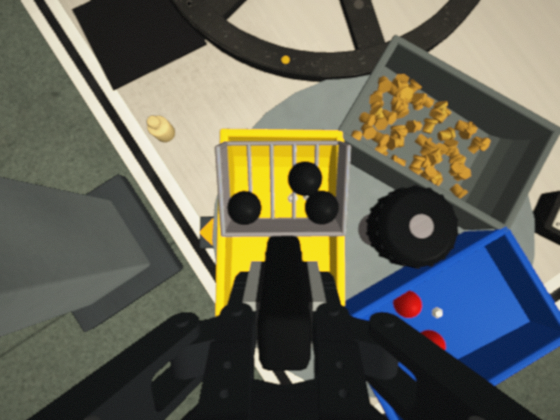

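```bash
cat >> h.py <<'E'
def whites(c,box=(210,120,360,330)):
    im=c['img']; hsv=cv2.cvtColor(im,cv2.COLOR_BGR2HSV); m=((hsv[...,1]<60)&(hsv[...,2]>185)).astype(np.uint8)
    x0,y0,x1,y1=box; m2=np.zeros_like(m); m2[y0:y1,x0:x1]=m[y0:y1,x0:x1]
    n,l,st,ce=cv2.connectedComponentsWithStats(m2); print('white',[(ce[i].round(0).tolist(),int(st[i,4])) for i in range(1,n) if st[i,4]>4])
E
python3 -c "
from h import *
whites(snap('wrist'))"
```

```text
white [([221.0, 150.0], 924), ([295.0, 150.0], 10), ([250.0, 165.0], 15), ([251.0, 188.0], 5), ([273.0, 204.0], 24), ([288.0, 199.0], 53), ([212.0, 255.0], 54), ([212.0, 289.0], 103), ([252.0, 304.0], 7), ([316.0, 304.0], 7)]
```

>>> play_rows:
  plan:
    - [-5,-7,2,0,0,0.04,-1]
    - [6,9,5,0,0,-0.07,-1]
    - [-6,-9,5,0,0,0.07,-1]
    - [2,3,5,0,0,-0.04,-1]
    - [0,0,0,0,0,0,-1]

```text
time_s: 13.17
eef_pos: [465.3, -286.6, 189.5]
ee_rot: [-0.094, 0.863, 0.462, 0.182]
force: [-0.2, -0.2, -1.6]
grip_width: 0.224
```

```bash
python3 -c "
from h import *
c=snap('wrist','w6.png');whites(c)
o,Rs,p,R=where(YB)
cv2.imwrite('pics/w6c.png',cv2.resize(c['img'][110:340,200:370],None,fx=3,fy=3,interpolation=cv2.INTER_CUBIC))"
```

```text
white [([222.0, 150.0], 1127), ([295.0, 150.0], 8), ([317.0, 160.0], 7), ([250.0, 165.0], 15), ([250.0, 176.0], 6), ([251.0, 188.0], 5), ([273.0, 199.0], 15), ([296.0, 196.0], 14), ([273.0, 212.0], 9), ([218.0, 250.0], 66), ([215.0, 279.0], 239), ([252.0, 304.0], 11), ([316.0, 304.0], 11)]
bay: origin [-30.7  -1.6  84.6] front [-57.5  -1.7  95.7]
scoop [ 499.9 -233.7  117.6] phi 56.5 pitch 22.4 roll 0.2 TCP [ 465. -287.  189.] F [ 0.3 -0.2 -2.6] T [-0.33  0.23 -0.01] j [-0.95  0.43  1.51  0.39  1.37 -0.48] w 0.226 t 13.2
```

>>> play_rows:
  plan:
    - [-6,-10,15,0,0,0,-1]
    - [-6,-10,15,0,0,0,-1]
    - [-6,-10,15,0,0,0,-1]
    - [0,0,15,0,0,0,-1]
    - [0,0,0,0,0,0,-1]

```text
time_s: 13.63
eef_pos: [444.9, -317.1, 247.5]
ee_rot: [-0.098, 0.862, 0.464, 0.18]
force: [-0.1, 0.8, -0.9]
grip_width: 0.223
```

```bash
python3 -c "
from h import *
c=snap('wrist','w7.png');where(YB)
a=cv2.imread('pics/w6.png')[110:340,200:370];b=c['img'][30:260,195:365]
cv2.imwrite('pics/w7c.png',cv2.resize(np.hstack([a,b]),None,fx=2.3,fy=2.3,interpolation=cv2.INTER_CUBIC))"
```

```text
bay: origin [  5.2  -2.8 141.6] front [-21.5  -3.  152.7]
scoop [ 478.8 -262.8  174.6] phi 56.5 pitch 22.5 roll 0.7 TCP [ 444.6 -316.7  245.8] F [-0.4 -0.2 -2. ] T [-0.38  0.28  0.02] j [-1.01  0.4   1.4   0.37  1.53 -0.48] w 0.228 t 13.7
```

View pics/w7c.png

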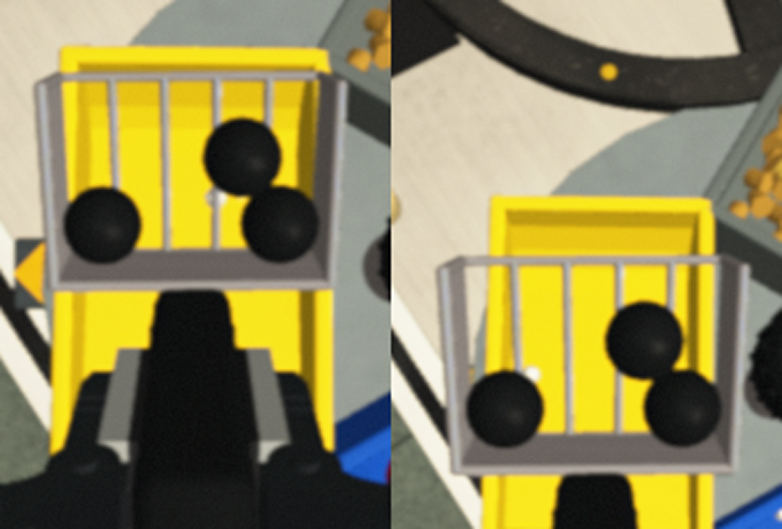

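Only bay-floor chips show through the wires, because they shift relative to the scoop between the two heights. All three knobs are aboard, so I'll carry them to the grey tote.

```bash
python3 -c "
from h import *
c=snap('top','t2.png');a=cv2.imread('pics/top0.png')
d=cv2.absdiff(a,c['img']).max(2)[205:295,90:215]
print('tote diff',(d>25).sum(), d.mean())
T=np.array([464.5,189.5]);f=np.array([np.cos(np.radians(60)),np.sin(np.radians(60))])
go((*(T-10*f),170),60,15,12,point=(29,0,0))
go((*(T-10*f),140),60,0,12,point=(29,0,0))
"
```

```text
tote diff 0 3.570488888888889
scoop [ 478.7 -262.1  173.6] phi 56.5 pitch 22.6 roll 0.8 TCP [ 444.5 -316.1  244.8] F [ 0.1  0.4 -2.3] T [-0.37  0.23  0.08] j [-1.01  0.4   1.4   0.37  1.53 -0.48] w 0.226 t 13.7
total [-26.  426.   -3.3] [-0.12   0.057  0.056] per row [-2.2 35.5 -0.3] [-0.01   0.005  0.005] x 12
scoop [ 478.7 -262.1  173.6] phi 56.5 pitch 22.6 roll 0.8 TCP [ 444.5 -316.1  244.8] F [ 0.1  0.4 -2.3] T [-0.37  0.23  0.08] j [-1.01  0.4   1.4   0.37  1.53 -0.48] w 0.226 t 13.7
total [-15.4 444.4 -14.5] [-0.343  0.194  0.058] per row [-1.3 37.  -1.2] [-0.029  0.016  0.005] x 12
```

>>> play_rows:
  plan:
    - [-1,15,2,0,0,0.005,-1]
    - [-2,28,1,0,0,0.005,-1]
    - [-2,34,0,0,0,0.005,-1]
    - [-2,34,0,0,0,0.005,-1]
    - [-2,34,0,0,0,0.005,-1]

```text
time_s: 14.15
eef_pos: [433.3, -168.7, 239.1]
ee_rot: [-0.107, 0.857, 0.472, 0.177]
force: [-0.1, 0.1, -2.3]
grip_width: 0.226
```

>>> play_rows:
  plan:
    - [-2,34,0,0,0,0.005,-1]
    - [-2,34,0,0,0,0.005,-1]
    - [-2,34,0,0,0,0.005,-1]
    - [-2,34,0,0,0,0.005,-1]
    - [-2,34,0,0,0,0.005,-1]

```text
time_s: 14.57
eef_pos: [418.6, 12.0, 232.2]
ee_rot: [-0.114, 0.851, 0.482, 0.174]
force: [1.4, -0.5, -1.7]
grip_width: 0.221
```

>>> play_rows:
  plan:
    - [-2,34,0,0,0,0.005,-1]
    - [-2,30,0,0,0,0,-1]
    - [-2,18,0,0,0,0,-1]
    - [0,0,0,0,0,0,-1]

```text
time_s: 14.9
eef_pos: [406.7, 104.5, 227.4]
ee_rot: [-0.119, 0.848, 0.487, 0.17]
force: [0.3, -0.4, -2.7]
grip_width: 0.228
```

```bash
python3 -c "
from h import *
c=snap('wrist');im=c['img']
T=np.array([464.5,189.5]);f=np.array([np.cos(np.radians(60)),np.sin(np.radians(60))])
print('expected rim',proj(c,[[533,247,46],[527,125,46],[398,133,46],[400,253,46]]).round(0))
cv2.imwrite('pics/w8.png',im)
go((*(T-15*f),130),60,0,5,point=(29,0,0))
go((*(T-15*f),60),60,-60,12,point=(29,0,0))
"
```

```text
expected rim [[325.  89.]
 [377. 185.]
 [270. 238.]
 [219. 144.]]
scoop [435.8 160.7 156.2] phi 59.3 pitch 22.6 roll 2.6 TCP [406.9 103.4 227.2] F [-0.4 -0.4 -2.2] T [-0.4   0.23  0.03] j [-0.3  -0.03  1.97  0.45  1.18  0.06] w 0.229 t 14.9
total [19.7 20.5 -7. ] [-0.365  0.158  0.002] per row [ 3.9  4.1 -1.4] [-0.073  0.032  0.   ] x 5
scoop [435.8 160.7 156.2] phi 59.3 pitch 22.6 roll 2.6 TCP [406.9 103.4 227.2] F [-0.4 -0.4 -2.2] T [-0.4   0.23  0.03] j [-0.3  -0.03  1.97  0.45  1.18  0.06] w 0.229 t 14.9
total [ 74.  114.5 -69.5] [-1.27   0.685  0.027] per row [ 6.2  9.5 -5.8] [-0.106  0.057  0.002] x 12
```

```bash
python3 -c "
from h import *
T=np.array([464.5,189.5]);f=np.array([np.cos(np.radians(60)),np.sin(np.radians(60))])
go((*(T-20*f),90),60,-18,7,point=(29,0,0))
"
```

```text
scoop [435.8 160.7 156.2] phi 59.3 pitch 22.6 roll 2.6 TCP [406.9 103.4 227.2] F [-0.4 -0.4 -2.2] T [-0.4   0.23  0.03] j [-0.3  -0.03  1.97  0.45  1.18  0.06] w 0.229 t 14.9
total [ 32.6  42.9 -32.6] [-0.637  0.316  0.009] per row [ 4.7  6.1 -4.7] [-0.091  0.045  0.001] x 7
```

>>> play_rows:
  plan:
    - [5,6,-4,-0.091,0.045,0,-1]
    - [5,6,-5,-0.091,0.045,0,-1]
    - [5,6,-5,-0.091,0.045,0,-1]
    - [5,6,-5,-0.091,0.045,0,-1]

```text
time_s: 15.28
eef_pos: [427.1, 122.8, 205.5]
ee_rot: [-0.001, 0.87, 0.493, -0.003]
force: [0.1, 0.2, -2.1]
grip_width: 0.227
```

>>> play_rows:
  plan:
    - [5,6,-5,-0.091,0.045,0,-1]
    - [5,6,-5,-0.091,0.045,0,-1]
    - [5,6,-5,-0.091,0.045,0,-1]
    - [0,0,0,0,0,0,-1]

```text
time_s: 15.62
eef_pos: [444.0, 141.1, 185.4]
ee_rot: [0.09, 0.858, 0.487, -0.139]
force: [-0.2, 0.4, -3.4]
grip_width: 0.224
```

```bash
python3 -c "
from h import *
T=np.array([464.5,189.5]);f=np.array([np.cos(np.radians(60)),np.sin(np.radians(60))])
go((*(T-20*f),60),60,-62,7,point=(29,0,0))
"
```

```text
scoop [444.1 139.3  89.8] phi 59.0 pitch -20.2 roll -0.6 TCP [444.  141.1 185.4] F [-0.2  0.4 -3.4] T [ 0.24 -0.12 -0.03] j [ 0.2   0.37  1.58 -0.26  1.41  0.81] w 0.224 t 15.6
total [ 36.1  75.5 -29.4] [-0.624  0.378  0.01 ] per row [ 5.2 10.8 -4.2] [-0.089  0.054  0.001] x 7
```

>>> play_rows:
  plan:
    - [5,11,-3,-0.089,0.054,0,-1]
    - [5,11,-4,-0.089,0.054,0,-1]
    - [5,11,-4,-0.089,0.054,0,-1]
    - [5,11,-4,-0.089,0.054,0,-1]

```text
time_s: 15.95
eef_pos: [464.9, 181.9, 169.8]
ee_rot: [0.188, 0.808, 0.458, -0.319]
force: [1.2, -1.4, -1.8]
grip_width: 0.226
```

>>> play_rows:
  plan:
    - [5,11,-4,-0.089,0.054,0,-1]
    - [5,11,-4,-0.089,0.054,0,-1]
    - [5,11,-4,-0.089,0.054,0,-1]
    - [0,0,0,0,0,0,-1]
    - [0,0,0,0,0,0,-1]

```text
time_s: 16.37
eef_pos: [481.3, 214.1, 147.7]
ee_rot: [0.254, 0.741, 0.425, -0.454]
force: [-0.2, -0.7, -0.6]
grip_width: 0.226
```

```bash
python3 -c "
from h import *
T=np.array([464.5,189.5]);f=np.array([np.cos(np.radians(60)),np.sin(np.radians(60))])
go((*(T-20*f),60),60,-62,2,point=(29,0,0))
c=snap('wrist','w9.png');snap('scene','s9.png')
"
```

```text
scoop [445.8 157.1  79.5] phi 60.6 pitch -63.9 roll 0.8 TCP [481.3 214.1 147.7] F [-0.2 -0.7 -0.6] T [ 0.6  -0.41  0.02] j [ 0.44  0.97  0.99 -0.62  2.11  0.91] w 0.226 t 16.4
total [-1.2  2.5  8.3] [ 0.021 -0.029  0.019] per row [-0.6  1.2  4.1] [ 0.01  -0.015  0.009] x 2
```

View pics/w9.png

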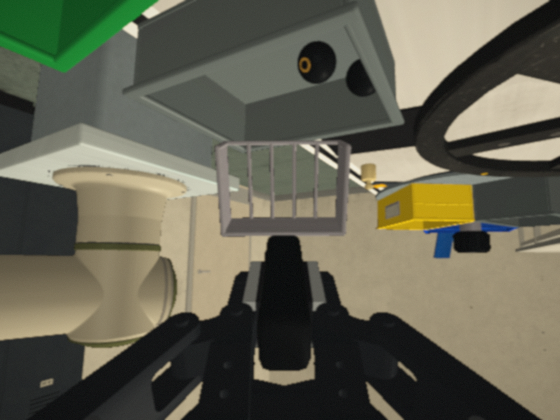

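>>> play_rows:
  plan:
    - [-4,-9,8,0.09,-0.054,0,-1]
    - [-4,-10,10,0.09,-0.054,0,-1]
    - [-4,-10,10,0.09,-0.054,0,-1]
    - [-5,-10,8,0.09,-0.054,0,-1]
    - [-5,-10,8,0.09,-0.054,0,-1]

```text
time_s: 16.88
eef_pos: [457.3, 161.4, 192.7]
ee_rot: [0.131, 0.836, 0.48, -0.233]
force: [0.5, -0.4, -1.2]
grip_width: 0.227
```

>>> play_rows:
  plan:
    - [-5,-10,5,0.09,-0.054,0,-1]
    - [-5,-10,5,0.09,-0.054,0,-1]
    - [-5,-10,5,0.09,-0.054,0,-1]
    - [-5,-10,2,0.09,-0.054,0,-1]

```text
time_s: 17.22
eef_pos: [436.0, 117.6, 220.6]
ee_rot: [0.029, 0.869, 0.493, -0.031]
force: [-0.0, 0.1, -1.1]
grip_width: 0.224
```

```bash
python3 -c "
from h import *
go((476.1,12.1,90),5.3,0,10)
c=snap('top','t3.png')
cv2.imwrite('pics/t3c.png',cv2.resize(c['img'][205:290,90:220],None,fx=5,fy=5,interpolation=cv2.INTER_CUBIC))
"
```

```text
scoop [448.2 136.2 127.5] phi 59.1 pitch -5.9 roll -0.6 TCP [436.  117.6 220.6] F [-0.   0.1 -1.1] T [ 0.03  0.04 -0.04] j [ 0.05  0.19  1.69 -0.08  1.29  0.61] w 0.224 t 17.2
total [   8.5 -108.5  -40.3] [ 0.066 -0.085 -0.939] per row [  0.9 -10.8  -4. ] [ 0.007 -0.008 -0.094] x 10
```

>>> play_rows:
  plan:
    - [1,-11,0,0.007,-0.008,-0.094,-1]
    - [1,-11,0,0.007,-0.008,-0.094,-1]
    - [1,-11,0,0.007,-0.008,-0.094,-1]
    - [1,-11,0,0.007,-0.008,-0.094,-1]
    - [1,-11,0,0.007,-0.008,-0.094,-1]

```text
time_s: 17.68
eef_pos: [435.4, 54.3, 230.9]
ee_rot: [0.019, 0.965, 0.262, 0.004]
force: [-0.1, -0.6, -1.6]
grip_width: 0.224
```

>>> play_rows:
  plan:
    - [1,-11,0,0.007,-0.008,-0.094,-1]
    - [1,-11,0,0.007,-0.008,-0.094,-1]
    - [1,-11,0,0.007,-0.008,-0.094,-1]
    - [1,-11,0,0.007,-0.008,-0.094,-1]
    - [1,-11,0,0.007,-0.008,-0.094,-1]

```text
time_s: 18.1
eef_pos: [436.7, -6.3, 238.5]
ee_rot: [0.011, 0.999, 0.013, 0.034]
force: [0.1, 0.3, -1.7]
grip_width: 0.225
```

```bash
python3 -c "
from h import *
go((476.1,12.1,40),5.3,0,4)
"
```

```text
scoop [472.6  -6.6 149.8] phi 1.5 pitch 2.7 roll -0.8 TCP [436.7  -6.3 238.5] F [ 0.1  0.3 -1.7] T [-0.03  0.05 -0.05] j [-0.28  0.07  1.78 -0.    1.22  1.26] w 0.225 t 18.1
total [   7.8   15.5 -108.2] [0.011 0.048 0.066] per row [  2.    3.9 -27.1] [0.003 0.012 0.017] x 4
```

>>> play_rows:
  plan:
    - [2,4,-22,0.003,0.012,0.017,-1]
    - [2,4,-27,0.003,0.012,0.017,-1]
    - [2,4,-27,0.003,0.012,0.017,-1]
    - [2,4,-22,0.002,0.012,0.017,-1]
    - [0,0,0,0,0,0,-1]

```text
time_s: 18.52
eef_pos: [442.8, 4.7, 146.4]
ee_rot: [0.007, 0.999, 0.039, 0.022]
force: [-0.3, -0.4, -1.9]
grip_width: 0.223
```

```bash
python3 -c "
from h import *
go((476.1,12.1,4),5.3,0,4)
"
```

```text
scoop [476.5   6.8  56.9] phi 4.5 pitch 1.3 roll -0.3 TCP [442.8   4.7 146.4] F [-0.3 -0.4 -1.9] T [0.07 0.1  0.  ] j [-0.26  0.2   1.88 -0.    1.01  1.24] w 0.223 t 18.5
total [  1.8   4.5 -52.1] [0.004 0.024 0.014] per row [  0.4   1.1 -13. ] [0.001 0.006 0.004] x 4
```

>>> play_rows:
  plan:
    - [0,2,-15,0.001,0.006,0.004,-1]
    - [0,2,-15,0.001,0.006,0.004,-1]
    - [0,1,-12,0.001,0.006,0.004,-1]
    - [0,1,-6,0.001,0.006,0.004,-1]
    - [0,0,0,0,0,0,-1]

```text
time_s: 18.93
eef_pos: [443.2, 7.9, 106.3]
ee_rot: [0.006, 0.999, 0.044, 0.019]
force: [0.6, 0.2, -1.4]
grip_width: 0.225
```

```bash
python3 -c "
from h import *
go((476.1,12.1,3),5.3,0,2)
"
```

```text
scoop [476.3  10.4  16.6] phi 5.0 pitch 0.9 roll -0.3 TCP [443.2   7.9 106.3] F [ 0.6  0.2 -1.4] T [-0.01  0.03  0.  ] j [-0.25  0.27  1.92 -0.    0.91  1.24] w 0.225 t 18.9
total [  1.3   1.2 -13. ] [0.004 0.017 0.005] per row [ 0.6  0.6 -6.5] [0.002 0.008 0.002] x 2
```

>>> play_rows:
  plan:
    - [0.5,0.6,-6,0.002,0.008,0.002,-1]
    - [0.5,0.6,-4,0.002,0.008,0.002,-1]
    - [0,0,-3,0,0,0,-1]
    - [0,0,0,0,0,0,-1]

```text
time_s: 19.27
eef_pos: [445.8, 8.1, 96.6]
ee_rot: [0.005, 0.999, 0.045, 0.014]
force: [-1.0, 0.0, -1.6]
grip_width: 0.226
```

```bash
python3 -c "
from h import *
go((476.1,12.1,3),5.3,0,2)
"
```

```text
scoop [478.1  10.9   6.5] phi 5.2 pitch 0.4 roll -0.1 TCP [445.8   8.1  96.6] F [-1.   0.  -1.6] T [0.04 0.04 0.03] j [-0.24  0.3   1.92 -0.    0.9   1.24] w 0.226 t 19.3
total [-1.3  1.  -3.3] [0.001 0.008 0.002] per row [-0.6  0.5 -1.7] [0.001 0.004 0.001] x 2
```

Lower the last millimetres, release, rise, and look.

>>> play_rows:
  plan:
    - [0,0.5,-3,0,0.004,0,-1]
    - [0,0,-2,0,0.002,0,-1]
    - [0,0,0,0,0,0,-1]
    - [0,0,0,0,0,0,-0.2]
    - [0,0,0,0,0,0,1]

```text
time_s: 19.68
eef_pos: [447.0, 8.3, 94.1]
ee_rot: [0.006, 0.999, 0.045, 0.013]
force: [0.1, -0.7, -0.6]
grip_width: 0.496
```

>>> play_rows:
  plan:
    - [0,0,0,0,0,0,1]
    - [0,0,0,0,0,0,1]
    - [0,0,0,0,0,0,1]
    - [0,0,15,0,0,0,1]
    - [0,0,30,0,0,0,1]

```text
time_s: 20.1
eef_pos: [444.3, 8.8, 135.5]
ee_rot: [0.004, 0.999, 0.045, 0.008]
force: [-0.1, -0.4, 1.1]
grip_width: 0.998
```

>>> play_rows:
  plan:
    - [0,0,35,0,0,0,1]
    - [0,0,35,0,0,0,1]
    - [0,-15,10,0,0,0,1]
    - [0,-20,0,0,0,0,1]
    - [0,0,0,0,0,0,1]

```text
time_s: 20.52
eef_pos: [445.1, -26.9, 224.4]
ee_rot: [0.006, 0.999, 0.046, 0.011]
force: [-0.6, 0.1, -1.0]
grip_width: 1.004
```

```bash
python3 -c "
from h import *
s,p,R=pose();print(p,yaw(R),R[:,2],s['joints'])
c=snap('wrist','w10.png')
"
```

```text
[445.11214378 -26.88506766 224.35151648] -84.72113148210326 [ 0.02322137 -0.00997198 -0.99968061] [-0.32294819  0.13004017  1.7467298  -0.00220675  1.23963505  1.15627171]
```

View pics/w10.png

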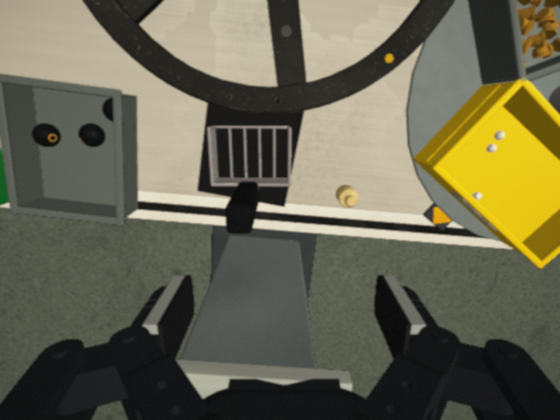

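All three chips are in the yellow bay at (500,135), (492,148) and (477,196). All three black knobs are in the grey tote, and the scoop is upright on its mat. Now I'll turn the blue bay to the pointer.

>>> play_rows:
  plan:
    - [13,-31,1,0.005,0.012,0.107,1]
    - [13,-31,1,0.005,0.012,0.107,1]
    - [13,-31,0,0,0,0.107,1]
    - [13,-31,0,0,0,0.107,1]
    - [13,-31,0,0,0,0.107,1]

```text
time_s: 20.98
eef_pos: [509.9, -179.0, 224.6]
ee_rot: [-0.004, 0.947, 0.321, -0.002]
force: [0.6, -0.1, -0.4]
grip_width: 1.003
```

>>> play_rows:
  plan:
    - [13,-31,0,0,0,0.107,1]
    - [13,-31,0,0,0,0.107,1]
    - [13,-31,0,0,0,0.107,1]
    - [13,-31,0,0,0,0.1,1]
    - [0,0,0,0,0,0,1]

```text
time_s: 21.4
eef_pos: [564.6, -309.9, 218.4]
ee_rot: [-0.007, 0.853, 0.523, -0.005]
force: [-0.9, 0.4, -1.1]
grip_width: 1.003
```

```bash
python3 -c "
from h import *
s,p,R=pose();print(p,yaw(R),R[:,2])"
```

```text
[ 564.63672163 -309.94973304  218.36969377] -26.995208261853275 [-0.01594365  0.00762988 -0.99984378]
```

>>> play_rows:
  plan:
    - [-1,-1,-20,-0.008,-0.016,0,1]
    - [0,-1,-30,0,0,0,1]
    - [0,0,-30,0,0,0,1]
    - [0,0,-20,0,0,0,1]
    - [0,0,0,0,0,0,1]

```text
time_s: 21.82
eef_pos: [564.3, -309.4, 110.4]
ee_rot: [-0.002, 0.853, 0.522, -0.0]
force: [-0.3, -0.0, -0.4]
grip_width: 1.001
```

>>> play_rows:
  plan:
    - [-1,-3,-9,0,0,0,1]
    - [0,-1,-8,0,0,0,1]
    - [0,0,0,0,0,0,0.3]
    - [0,0,0,0,0,0,-1]
    - [0,0,0,0,0,0,-1]
  grip_force: 70

```text
time_s: 22.23
eef_pos: [562.6, -311.4, 94.7]
ee_rot: [-0.004, 0.853, 0.522, -0.002]
force: [-2.8, 0.6, -7.8]
grip_width: 0.635
```

>>> play_rows:
  plan:
    - [0,0,0,0,0,0,-1]
    - [0,0,0,0,0,0,-1]
    - [0,0,0,0,0,0,-1]

```text
time_s: 22.48
eef_pos: [562.5, -311.4, 94.8]
ee_rot: [-0.004, 0.853, 0.522, -0.002]
force: [0.7, -1.5, -5.8]
grip_width: 0.632
```

```bash
python3 -c "
from h import *
s,p,R=pose();print(p,yaw(R),R[:,2],s['force'],s['grip_width'])"
```

```text
[ 562.52478926 -311.44082068   94.83104912] -27.06633543499865 [-0.00683407  0.00521719 -0.99996304] [ 0.74203847 -1.46065724 -5.79993346] 0.6322438471554391
```

>>> play_rows:
  plan:
    - [0,0,0,0,0,-0.1,-1]
    - [0,0,0,0,0,-0.1,-1]
    - [0,0,0,0,0,-0.1,-1]
    - [0,0,0,0,0,-0.1,-1]
    - [0,0,0,0,0,-0.1,-1]

```text
time_s: 22.9
eef_pos: [563.2, -311.9, 94.8]
ee_rot: [-0.003, 0.957, 0.29, -0.001]
force: [2.6, -2.5, -5.9]
grip_width: 0.628
```

>>> play_rows:
  plan:
    - [0,0,0,0,0,-0.1,-1]
    - [0,0,0,0,0,-0.1,-1]
    - [0,0,0,0,0,-0.1,-1]
    - [0,0,0,0,0,-0.1,-1]
    - [0,0,0,0,0,-0.1,-1]

```text
time_s: 23.32
eef_pos: [563.5, -312.6, 94.8]
ee_rot: [-0.003, 0.999, 0.034, -0.0]
force: [1.7, -3.9, -6.0]
grip_width: 0.635
```

>>> play_rows:
  plan:
    - [0,0,0,0,0,-0.1,-1]
    - [0,0,0,0,0,-0.1,-1]
    - [0,0,0,0,0,-0.1,-1]
    - [0,0,0,0,0,-0.1,-1]
    - [0,0,0,0,0,-0.1,-1]

```text
time_s: 23.73
eef_pos: [563.4, -313.4, 94.8]
ee_rot: [-0.003, 0.975, -0.224, 0.001]
force: [-1.1, -3.0, -5.6]
grip_width: 0.63
```

>>> play_rows:
  plan:
    - [0,0,0,0,0,-0.1,-1]
    - [0,0,0,0,0,-0.1,-1]
    - [0,0,0,0,0,-0.1,-1]
    - [0,0,0,0,0,-0.1,-1]
    - [0,0,0,0,0,0,-1]

```text
time_s: 24.15
eef_pos: [563.1, -313.9, 94.8]
ee_rot: [-0.003, 0.906, -0.423, 0.001]
force: [-0.5, 0.1, -5.7]
grip_width: 0.631
```

```bash
python3 -c "
from h import *
s,p,R=pose();print(p,yaw(R),R[:,2],s['force'],s['joints'])"
```

```text
[ 563.08594829 -313.92636474   94.80011035] -139.99855486317986 [ 0.00510915  0.00497162 -0.99997459] [-0.48447721  0.11119512 -5.69504029] [-0.6928379   0.69557342  1.26791051  0.00767514  1.17736345  1.74765624]
```

>>> play_rows:
  plan:
    - [0,0,0,0,0,-0.1,-1]
    - [0,0,0,0,0,-0.01,-1]
    - [0,0,0,0,0,0,1]
    - [0,0,0,0,0,0,1]
    - [0,0,0,0,0,0,1]

```text
time_s: 24.57
eef_pos: [563.7, -314.5, 96.5]
ee_rot: [-0.003, 0.885, -0.466, 0.003]
force: [-0.1, -0.7, 0.4]
grip_width: 0.991
```

>>> play_rows:
  plan:
    - [0,0,20,0,0,0,1]
    - [0,0,35,0,0,0,1]
    - [-5,0,35,0,0,0.1,1]
    - [-20,6,35,0,0,0.11,1]
    - [-24,8,10,0,0,0.11,1]

```text
time_s: 24.98
eef_pos: [514.6, -299.5, 235.5]
ee_rot: [-0.002, 0.951, -0.308, 0.001]
force: [0.2, -0.7, 1.0]
grip_width: 1.003
```

>>> play_rows:
  plan:
    - [-24,8,0,0,0,0.11,1]
    - [-24,8,0,0,0,0.11,1]
    - [-22,8,0,0,0,0.11,1]
    - [0,0,0,0,0,0.11,1]
    - [0,0,0,0,0,0.11,1]

```text
time_s: 25.4
eef_pos: [440.4, -273.9, 245.0]
ee_rot: [0.002, 1.0, -0.018, 0.008]
force: [0.2, -0.1, 0.0]
grip_width: 0.996
```

>>> play_rows:
  plan:
    - [0,0,0,0,0,0.1,1]
    - [0,0,0,0,0,0,1]

```text
time_s: 25.57
eef_pos: [440.2, -273.8, 247.3]
ee_rot: [0.003, 0.999, 0.039, 0.009]
force: [0.6, 0.2, 0.3]
grip_width: 1.0
```

```bash
cat >> h.py <<'E'
def quad(im,lo,hi):
    m=cv2.inRange(cv2.cvtColor(im,cv2.COLOR_BGR2HSV),lo,hi); m=cv2.morphologyEx(m,cv2.MORPH_CLOSE,np.ones((9,9)))
    k=max(cv2.findContours(m,cv2.RETR_EXTERNAL,cv2.CHAIN_APPROX_NONE)[0],key=cv2.contourArea); h=cv2.convexHull(k)
    for e in np.arange(.01,.12,.005):
        a=cv2.approxPolyDP(h,e*cv2.arcLength(h,True),True)
        if len(a)<=4: break
    return a[:,0],cv2.contourArea(k)
E
python3 -c "
from h import *
print(quad(cv2.imread('pics/w1.png'),(20,120,90),(35,255,255)))
s,p,R=pose();print(p,yaw(R),R[:,2])
c=snap('wrist','w11.png');a,n=quad(c['img'],(105,120,60),(125,255,255));print(a,n)
"
```

```text
(array([[238,  35],
       [371, 169],
       [298, 242],
       [164, 128]], dtype=int32), 21535.5)
[ 440.19531252 -273.82390073  247.29581442] -85.50514498946958 [ 0.01897184 -0.00590634 -0.99980257]
[[231  50]
 [364 152]
 [304 235]
 [174 139]] 18142.0
```

```bash
python3 -c "
from h import *
c=optics.capture('wrist')
bayfit(c,[(231,50),(174,139),(304,235),(364,152)],A=np.array([563,-313.]))
im=c['img'];hsv=cv2.cvtColor(im,cv2.COLOR_BGR2HSV)
print('ptr/axis pred',proj(c,[[423,-223,6],[563,-313,126]]).round(0))
m=cv2.inRange(hsv,(12,150,120),(30,255,255));n,l,st,ce=cv2.connectedComponentsWithStats(m);print('orange',[(ce[i].round(),st[i,4]) for i in range(1,n) if st[i,4]>25 and ce[i][0]<280][:12])
g=cv2.cvtColor(im,cv2.COLOR_BGR2GRAY);m=cv2.inRange(hsv,(0,0,100),(180,70,220));m[:, :330]=0;m[140:]=0;n,l,st,ce=cv2.connectedComponentsWithStats(m);print('cap',[(ce[i].round(),st[i,2:]) for i in range(1,n) if 150<st[i,4]<900])
m=cv2.inRange(hsv,(0,140,70),(8,255,255))|cv2.inRange(hsv,(172,140,70),(180,255,255));n,l,st,ce=cv2.connectedComponentsWithStats(m);print('red',[(unproj(c,ce[i],45)[0].round(),st[i,4]) for i in range(1,n) if st[i,4]>60])
m=cv2.inRange(hsv,(0,0,170),(180,70,255));n,l,st,ce=cv2.connectedComponentsWithStats(m);print('white',[(ce[i].round(),unproj(c,ce[i],37)[0].round(),st[i,4]) for i in range(1,n) if 20<st[i,4]<200])
"
```

```text
corners [[567.0, -218.0], [486.0, -165.0], [395.0, -299.0], [487.0, -350.0]] edges [154.4, 97.2, 161.8, 104.4]
centre [ 483.7 -258. ] az from axis 145.25539376842102 r 96.55994380323044
dirs -122.75190655177937 -30.91631175420049
ptr/axis pred [[241. 189.]
 [347.  55.]]
orange [(array([268.,  19.]), np.int32(4318)), (array([140.,  33.]), np.int32(68)), (array([236., 123.]), np.int32(43)), (array([237., 192.]), np.int32(110))]
cap [(array([368.,  14.]), array([ 44,  36, 680], dtype=int32)), (array([495.,  70.]), array([ 49, 140, 744], dtype=int32)), (array([451.,  21.]), array([ 20,  17, 158], dtype=int32)), (array([447.,  57.]), array([ 38,  36, 384], dtype=int32)), (array([346.,  57.]), array([ 21,  24, 393], dtype=int32))]
red [(array([ 516., -235.,   45.]), np.int32(1137))]
white [(array([271.,  95.]), array([ 534., -255.,   37.]), np.int32(48)), (array([251., 126.]), array([ 501., -234.,   37.]), np.int32(57)), (array([278., 145.]), array([ 483., -265.,   37.]), np.int32(52)), (array([152., 329.]), array([ 232., -115.,   37.]), np.int32(43)), (array([416., 328.]), array([ 256., -464.,   37.]), np.int32(39)), (array([117., 409.]), array([ 88., -57.,  37.]), np.int32(142))]
```

>>> play_rows:
  plan:
    - [0,34,-4,0.003,0.01,0,1]
    - [0,34,-4,0.003,0.009,0,1]
    - [0,34,-4,0,0,0,1]
    - [0,34,-4,0,0,0,1]
    - [0,34,-4,0,0,0,1]

```text
time_s: 26.08
eef_pos: [440.1, -103.5, 226.9]
ee_rot: [0.002, 1.0, 0.025, 0.0]
force: [2.1, 0.2, -0.2]
grip_width: 1.0
```

>>> play_rows:
  plan:
    - [0,34,-4,0,0,0,1]
    - [0,34,-4,0,0,0,1]
    - [0,34,-4,0,0,0,1]
    - [0,10,-4,0,0,0,1]
    - [0,0,0,0,0,0,1]

```text
time_s: 26.5
eef_pos: [438.9, 19.1, 210.7]
ee_rot: [0.001, 1.0, 0.021, 0.001]
force: [-0.7, -0.3, -0.3]
grip_width: 0.999
```

```bash
python3 -c "
from h import *
s,p,R=pose();print(p,yaw(R),R[:,2],'to go',np.array([447,8.3,94])-p)"
```

```text
[438.91408816  19.05101626 210.72884337] -87.5492097934819 [ 0.00275566 -0.00269945 -0.99999256] to go [   8.08591184  -10.75101626 -116.72884337]
```

>>> play_rows:
  plan:
    - [4,-5,-10,0,0,0.03,1]
    - [4,-5,-25,0,0,0.02,1]
    - [0,0,-25,0,0,0,1]
    - [0,0,-10,0,0,0,1]
    - [0,0,0,0,0,0,1]

```text
time_s: 26.92
eef_pos: [449.2, 6.4, 140.5]
ee_rot: [0.003, 0.999, 0.044, 0.004]
force: [0.7, 0.1, -0.1]
grip_width: 0.999
```

```bash
python3 -c "
from h import *
s,p,R=pose();print(p,yaw(R),R[:,2],'to go',np.array([447,8.3,93])-p)"
```

```text
[449.20948256   6.36739576 140.51204916] -84.9360276685615 [ 0.00896313 -0.00504441 -0.99994711] to go [ -2.20948256   1.93260424 -47.51204916]
```

>>> play_rows:
  plan:
    - [-2,2,-20,0,0,0,1]
    - [-1,0,-18,0,0,0,1]
    - [0,0,-8,0,0,0,1]
    - [0,0,0,0,0,0,1]

```text
time_s: 27.25
eef_pos: [448.4, 5.3, 95.8]
ee_rot: [0.004, 0.999, 0.041, 0.007]
force: [0.3, 0.2, 0.2]
grip_width: 1.005
```

>>> play_rows:
  plan:
    - [0,0,-2,0,0,0,0]
    - [0,0,0,0,0,0,-0.3]
    - [0,0,0,0,0,0,-1]
    - [0,0,0,0,0,0,-1]
    - [0,0,0,0,0,0,-1]
  grip_force: 80

```text
time_s: 27.67
eef_pos: [450.8, 4.0, 97.5]
ee_rot: [0.005, 0.999, 0.04, 0.009]
force: [-1.1, 2.3, 0.7]
grip_width: 0.297
```

>>> play_rows:
  plan:
    - [0,0,0,0,0,0,-1]
    - [0,0,0,0,0,0,-1]

```text
time_s: 27.83
eef_pos: [451.0, 4.0, 98.0]
ee_rot: [0.005, 0.999, 0.04, 0.01]
force: [-0.4, -0.3, -1.4]
grip_width: 0.226
```

```bash
python3 - <<'E'
from h import *
s,p,R=pose();print(p,yaw(R),R[:,2],s['grip_width'],s['force'])
f=np.radians(yaw(R)+90)
# scoop x by last release: TCP(447,8.3) with off x -31.7
off=np.array([-31.7+(p[0]-447.0),0,p[2]-3]); print(off)
np.savez('grip.npz',C=R.T@Rn.from_euler('z',f).as_matrix(),off=off)
where()
E
echo "BB=(np.array([483.4,-260.8,33.]),147.)" >> h.py
```

```text
[450.9992989    4.00168292  98.02906285] -85.45332223662113 [ 0.01986158 -0.00858966 -0.99976584] 0.22590083738581274 [-0.44472602 -0.25221824 -1.40124205]
[-27.7007011    0.          95.02906285]
scoop [478.6   6.2   3. ] phi 4.5 pitch 0.0 roll 0.0 TCP [451.   4.  98.] F [-0.4 -0.3 -1.4] T [0.05 0.02 0.01] j [-0.25  0.31  1.9  -0.    0.92  1.24] w 0.226 t 27.8
```

>>> play_rows:
  plan:
    - [0,0,10,0,0,0,-1]
    - [0,0,25,0,0,0,-1]
    - [0,0,35,0,0,0,-1]
    - [0,-10,35,0,0,0.05,-1]

```text
time_s: 28.17
eef_pos: [446.2, -4.1, 200.1]
ee_rot: [0.002, 0.998, 0.065, 0.002]
force: [0.8, -0.3, -1.0]
grip_width: 0.225
```

```bash
python3 -c "
from h import *
go((42,0,75),57,-6,10,bay=BB)"
```

```text
bay: origin [-212.5 -151.4   71.7] front [-231.3 -129.4   71.2]
scoop [ 4.721e+02 -1.000e-01  1.047e+02] phi 7.5 pitch -0.9 roll 0.3 TCP [446.2  -4.1 200.1] F [ 0.8 -0.3 -1. ] T [ 0.   -0.11 -0.02] j [-0.27  0.17  1.77 -0.    1.2   1.17] w 0.225 t 28.2
total [   4.7 -306.7    5.3] [-0.054  0.075  0.864] per row [  0.5 -30.7   0.5] [-0.005  0.007  0.086] x 10
```

>>> play_rows:
  plan:
    - [1,-30,3,-0.005,0.007,0.085,-1]
    - [1,-30,2,-0.005,0.007,0.085,-1]
    - [1,-30,2,-0.005,0.007,0.085,-1]
    - [1,-30,2,-0.005,0.007,0.085,-1]
    - [1,-30,2,-0.005,0.007,0.085,-1]

```text
time_s: 28.58
eef_pos: [452.6, -157.0, 219.8]
ee_rot: [0.015, 0.958, 0.287, -0.01]
force: [0.6, 0.2, -0.6]
grip_width: 0.225
```

>>> play_rows:
  plan:
    - [0,-30,1,-0.005,0.007,0.085,-1]
    - [0,-30,1,-0.005,0.007,0.085,-1]
    - [0,-30,0,-0.005,0.007,0.085,-1]
    - [0,-30,0,-0.005,0.007,0.085,-1]
    - [0,-30,0,-0.005,0.007,0.085,-1]

```text
time_s: 29.0
eef_pos: [451.1, -314.4, 221.9]
ee_rot: [0.023, 0.87, 0.492, -0.028]
force: [0.1, -1.0, -1.3]
grip_width: 0.224
```

```bash
python3 -c "
from h import *
go((42,0,70),57,-6,3,bay=BB)"
```

```text
bay: origin [43.6  1.7 91.7] front [14.8  0.7 89. ]
scoop [ 461.1 -298.3  124.7] phi 59.0 pitch -5.2 roll -0.2 TCP [ 451.1 -314.4  221.9] F [ 0.1 -1.  -1.3] T [ 0.02 -0.08 -0.04] j [-0.79  0.37  1.45 -0.07  1.29 -0.23] w 0.224 t 29.0
total [ -0.2   3.6 -21.5] [-0.01   0.009 -0.035] per row [-0.1  1.2 -7.2] [-0.003  0.003 -0.012] x 3
```

>>> play_rows:
  plan:
    - [0,1,-8,-0.004,0.004,-0.013,-1]
    - [0,1,-8,-0.004,0.003,-0.012,-1]
    - [0,1,-6,-0.003,0.002,-0.01,-1]
    - [0,0,0,0,0,0,-1]

```text
time_s: 29.33
eef_pos: [449.7, -315.6, 196.9]
ee_rot: [0.025, 0.879, 0.475, -0.037]
force: [0.2, -0.0, -1.8]
grip_width: 0.227
```

```bash
python3 -c "
from h import *
go((42,0,30),57,-6,3,bay=BB)
c=snap('wrist','w12.png');im=c['img'];hsv=cv2.cvtColor(im,cv2.COLOR_BGR2HSV)
print('pred',proj(c,b2w([[-20,49,44],[-20,-49,44],[20,49,44],[20,-49,44],[-79,49,44],[-79,-49,44]],BB)).round(0))
m=cv2.inRange(hsv,(105,120,50),(125,255,255))
for r in range(0,220,20):
  k=np.where(m[r,150:420])[0]+150;print(r,k.min() if len(k) else None,k.max() if len(k) else None)
o,Rs,p,R=where()
print(proj(c,o+np.array([[29,41,31],[29,-41,31],[-29,41,31],[-29,-41,31]])@Rs.T).round(0))
m=cv2.inRange(hsv,(0,140,70),(8,255,255))|cv2.inRange(hsv,(172,140,70),(180,255,255));n,l,st,ce=cv2.connectedComponentsWithStats(m);print('red',[(ce[i].round(),st[i]) for i in range(1,n) if st[i,4]>60])
m=cv2.inRange(hsv,(0,0,170),(180,70,255));n,l,st,ce=cv2.connectedComponentsWithStats(m);print('white',[(ce[i].round(),st[i,4]) for i in range(1,n) if 20<st[i,4]<200 and ce[i][1]<250])
"
```

```text
bay: origin [46.9  1.6 66.4] front [18.1  1.7 63.3]
scoop [ 459.2 -301.    99.4] phi 56.8 pitch -6.1 roll 0.1 TCP [ 449.7 -315.6  196.9] F [ 0.2 -0.  -1.8] T [ 0.01  0.   -0.04] j [-0.79  0.39  1.48 -0.09  1.24 -0.18] w 0.227 t 29.3
total [  1.2   4.8 -36.5] [ 0.002 -0.002  0.004] per row [  0.4   1.6 -12.2] [ 0.001 -0.001  0.001] x 3
pred [[346.  87.]
 [215.  88.]
 [342. 141.]
 [219. 142.]
 [353.  -7.]
 [206.  -7.]]
0 204 355
20 205 355
40 207 353
60 208 352
80 210 350
100 211 348
120 213 346
140 214 345
160 229 335
180 230 334
200 231 333
scoop [ 459.4 -301.1  100.1] phi 56.8 pitch -6.2 roll 0.0 TCP [ 449.9 -315.7  197.5] F [ 0.2  0.4 -2. ] T [ 0.03 -0.06 -0.04] j [-0.79  0.39  1.48 -0.09  1.24 -0.18] w 0.222 t 29.4
[[220. 150.]
 [347. 150.]
 [225. 234.]
 [342. 233.]]
red [(array([295.,  58.]), array([ 257,   31,   69,   64, 2018], dtype=int32))]
white [(array([473.,  52.]), np.int32(82)), (array([491.,  54.]), np.int32(72)), (array([280.,  70.]), np.int32(102)), (array([326.,  68.]), np.int32(74)), (array([282., 114.]), np.int32(97)), (array([208., 129.]), np.int32(74)), (array([550., 181.]), np.int32(195))]
```

>>> play_rows:
  plan:
    - [0,1,-14,0,0,0,-1]
    - [0,1,-14,0,0,0,-1]
    - [0,1,-10,0,0,0,-1]
    - [0,0,0,0,0,0,-1]

```text
time_s: 29.72
eef_pos: [452.2, -310.4, 162.1]
ee_rot: [0.029, 0.878, 0.477, -0.035]
force: [-0.5, 0.4, -2.1]
grip_width: 0.224
```

```bash
python3 -c "
from h import *
go((42,0,7),57,-6,3,bay=BB)"
```

```text
bay: origin [41.3  1.6 31.6] front [12.5  1.6 28.5]
scoop [ 462.2 -296.3   64.6] phi 57.0 pitch -6.2 roll -0.4 TCP [ 452.2 -310.4  162.1] F [-0.5  0.4 -2.1] T [ 0.12 -0.03  0.02] j [-0.78  0.42  1.54 -0.09  1.15 -0.16] w 0.224 t 29.7
total [ -1.3  -0.4 -24.7] [ 0.007  0.004 -0.   ] per row [-0.4 -0.1 -8.2] [ 0.002  0.001 -0.   ] x 3
```

>>> play_rows:
  plan:
    - [-1.5,0,-6,0.004,0.002,0,-1]
    - [-0.5,-1,-8,0.003,0.002,0,-1]
    - [0,-1,-7,0,0,0,-1]
    - [0,0,0,0,0,0,-1]

```text
time_s: 30.05
eef_pos: [451.4, -311.0, 141.2]
ee_rot: [0.025, 0.877, 0.478, -0.034]
force: [0.2, 1.6, -2.8]
grip_width: 0.224
```

```bash
python3 -c "
from h import *
go((41,0,5.5),57,-6,2,bay=BB)"
```

```text
bay: origin [41.7  0.7 10.8] front [12.8  0.7  7.9]
scoop [ 461.3 -296.1   43.8] phi 57.1 pitch -5.9 roll -0.1 TCP [ 451.4 -311.   141.2] F [ 0.2  1.6 -2.8] T [ 0.32 -0.18 -0.01] j [-0.78  0.44  1.56 -0.09  1.11 -0.17] w 0.224 t 30.1
total [ 0.   1.1 -5.3] [-0.001  0.003 -0.002] per row [ 0.   0.5 -2.7] [-0.     0.002 -0.001] x 2
```

Seat it on the floor and sweep, with forward = (0.545, 0.839).

>>> play_rows:
  plan:
    - [0.5,1.5,-3,0,0.002,0,-1]
    - [0,0,-2.5,0,0.002,0,-1]
    - [0,0,0,0,0,0,-1]
    - [4.4,6.7,-0.9,0,0,0,-1]
    - [4.4,6.7,-0.9,0,0,0,-1]

```text
time_s: 30.47
eef_pos: [460.3, -296.9, 133.1]
ee_rot: [0.024, 0.878, 0.477, -0.036]
force: [0.2, -1.2, -1.0]
grip_width: 0.225
```

```bash
python3 -c "
from h import *
go((-49,0,-4.9),57,-6,6,point=(29,0,0),bay=BB)"
```

```text
bay: origin [25.4  0.1  2.7] front [-3.4  0.1 -0.4]
scoop [ 469.6 -282.2   35.7] phi 57.0 pitch -6.1 roll 0.1 TCP [ 460.3 -296.9  133.1] F [ 0.2 -1.2 -1. ] T [ 0.02  0.01 -0.02] j [-0.75  0.45  1.57 -0.1   1.1  -0.13] w 0.225 t 30.5
total [24.5 38.2 -4.6] [ 0.    -0.003  0.   ] per row [ 4.1  6.4 -0.8] [ 0. -0.  0.] x 6
```

>>> play_rows:
  plan:
    - [4.1,6.4,-0.8,0,0,0,-1]
    - [4.1,6.4,-0.8,0,0,0,-1]
    - [4.1,6.4,-0.8,0,0,0,-1]

```text
time_s: 30.72
eef_pos: [474.2, -275.4, 130.8]
ee_rot: [0.025, 0.878, 0.477, -0.036]
force: [0.2, -0.3, -1.3]
grip_width: 0.224
```

>>> play_rows:
  plan:
    - [4.1,6.4,-0.8,0,0,0,-1]
    - [4.1,6.4,-0.8,0,0,0,-1]
    - [3.2,5,-0.7,0,0,0,-1]

```text
time_s: 30.97
eef_pos: [487.2, -254.8, 128.3]
ee_rot: [0.025, 0.877, 0.478, -0.037]
force: [-0.0, -0.4, -1.8]
grip_width: 0.225
```

```bash
python3 -c "
from h import *
go((-68,0,6),57,6,4,point=(29,0,0),bay=BB)"
```

```text
bay: origin [-24.5  -0.2  -2.1] front [-53.3  -0.3  -5.2]
scoop [ 496.5 -240.1   30.9] phi 57.1 pitch -6.1 roll 0.1 TCP [ 487.2 -254.8  128.3] F [-0.  -0.4 -1.8] T [-0.1   0.05  0.04] j [-0.65  0.47  1.56 -0.1   1.1  -0.04] w 0.225 t 31.0
total [-2.9 -4.6 -0.8] [ 0.177 -0.116 -0.002] per row [-0.7 -1.2 -0.2] [ 0.044 -0.029 -0.   ] x 4
```

>>> play_rows:
  plan:
    - [-0.7,-1.1,-0.2,0.044,-0.029,0,-1]
    - [-0.9,-1.4,-0.2,0.044,-0.029,0,-1]
    - [-1,-1.5,-0.2,0.044,-0.029,0,-1]
    - [-1,-1.5,-0.2,0.044,-0.029,0,-1]

```text
time_s: 31.3
eef_pos: [485.6, -257.4, 127.7]
ee_rot: [-0.025, 0.875, 0.48, 0.058]
force: [-1.4, -2.3, -2.2]
grip_width: 0.223
```

```bash
python3 -c "
from h import *
go((-71,0,21),57,22,4,point=(29,0,0),bay=BB)
c=snap('wrist','w13.png');hsv=cv2.cvtColor(c['img'],cv2.COLOR_BGR2HSV)
m=cv2.inRange(hsv,(0,140,70),(8,255,255))|cv2.inRange(hsv,(172,140,70),(180,255,255));n,l,st,ce=cv2.connectedComponentsWithStats(m);print('red',[(ce[i].round(),st[i]) for i in range(1,n) if st[i,4]>60])
o,Rs,p,R=where()
print('floor front/back',proj(c,o+np.array([[29,40,3],[29,-40,3],[-29,40,3],[-29,-40,3]])@Rs.T).round(0))"
```

```text
bay: origin [-41.7  -0.1   3.1] front [-70.5  -0.4   6.2]
scoop [ 506.  -225.8   36.1] phi 57.5 pitch 6.1 roll -0.1 TCP [ 485.6 -257.4  127.7] F [-1.4 -2.3 -2.2] T [-0.78  0.63 -0.14] j [-0.76  0.46  1.58  0.14  1.12 -0.26] w 0.223 t 31.3
total [-11.5 -17.8  -6.8] [ 0.235 -0.148 -0.009] per row [-2.9 -4.5 -1.7] [ 0.059 -0.037 -0.002] x 4
red [(array([311., 172.]), array([ 285,  141,   54,   62, 1787], dtype=int32)), (array([241., 160.]), array([225, 144,  34,  34, 929], dtype=int32))]
scoop [ 505.6 -226.5   36. ] phi 57.4 pitch 6.3 roll -0.1 TCP [ 485.  -258.3  127.4] F [-0.9 -1.6 -3.1] T [-0.27  0.17 -0.  ] j [-0.76  0.46  1.58  0.14  1.12 -0.26] w 0.221 t 31.4
floor front/back [[228. 146.]
 [338. 146.]
 [232. 221.]
 [334. 221.]]
```

>>> play_rows:
  plan:
    - [-2.5,-3.2,0.5,0.059,-0.037,-0.002,-1]
    - [-3,-4.2,-1.5,0.059,-0.037,-0.002,-1]
    - [-3,-4.2,-2,0.059,-0.037,-0.002,-1]
    - [-3,-4.2,-2,0.059,-0.037,-0.002,-1]

```text
time_s: 31.68
eef_pos: [475.1, -272.3, 123.4]
ee_rot: [-0.093, 0.86, 0.467, 0.183]
force: [0.5, 0.0, -2.8]
grip_width: 0.221
```

>>> play_rows:
  plan:
    - [-3,-5,1,0,0,0,-1]
    - [-3,-5,3,0,0,0,-1]
    - [0,0,10,0,0,0,-1]
    - [0,0,12,0,0,0,-1]
    - [0,0,0,0,0,0,-1]

```text
time_s: 32.1
eef_pos: [468.2, -283.4, 151.0]
ee_rot: [-0.093, 0.861, 0.466, 0.179]
force: [0.9, 0.5, -1.3]
grip_width: 0.222
```

>>> play_rows:
  plan:
    - [3,4,6,0,0,0.03,-1]
    - [-3,-4,6,0,0,-0.06,-1]
    - [3,4,6,0,0,0.06,-1]
    - [-3,-4,6,0,0,-0.03,-1]
    - [0,0,0,0,0,0,-1]

```text
time_s: 32.52
eef_pos: [470.6, -280.5, 180.2]
ee_rot: [-0.091, 0.86, 0.47, 0.178]
force: [-0.1, 0.1, -1.3]
grip_width: 0.227
```

>>> play_rows:
  plan:
    - [-5,-7,2,0,0,0.04,-1]
    - [6,9,5,0,0,-0.07,-1]
    - [-6,-9,5,0,0,0.07,-1]
    - [2,3,5,0,0,-0.04,-1]
    - [0,0,0,0,0,0,-1]

```text
time_s: 32.93
eef_pos: [467.6, -283.5, 198.5]
ee_rot: [-0.09, 0.861, 0.469, 0.177]
force: [0.4, 0.8, -2.1]
grip_width: 0.224
```

```bash
python3 -c "
from h import *
where(BB)
c=snap('wrist','w14.png')
cv2.imwrite('pics/w14c.png',cv2.resize(c['img'][100:340,190:380],None,fx=2.4,fy=2.4,interpolation=cv2.INTER_CUBIC))"
```

```text
bay: origin [-33.4  -1.1  87.6] front [-60.3  -1.2  98.4]
scoop [ 500.7 -232.2  120.6] phi 57.3 pitch 21.9 roll -0.1 TCP [ 467.6 -283.5  198.5] F [ 0.4  0.8 -2.1] T [-0.29  0.2  -0.04] j [-0.94  0.41  1.5   0.38  1.38 -0.47] w 0.224 t 32.9
```

View pics/w14c.png

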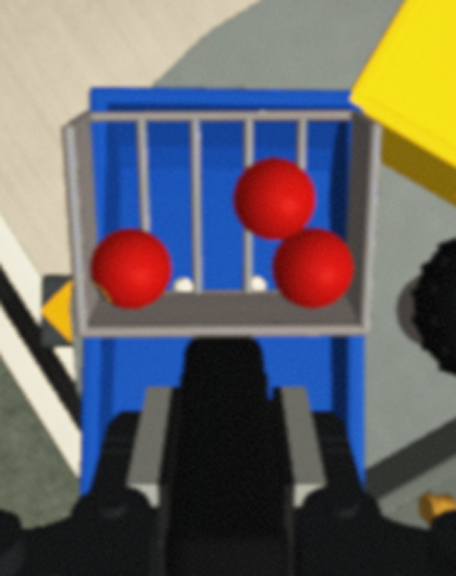

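All three red knobs are aboard at about (131,268), (274,198) and (313,268) in the crop. The white spots are floor-sized chips below the wires. I'll lift away and check numerically.

>>> play_rows:
  plan:
    - [-6,-10,15,0,0,0,-1]
    - [-6,-10,15,0,0,0,-1]
    - [-6,-10,15,0,0,0,-1]
    - [0,0,15,0,0,0,-1]
    - [0,0,0,0,0,0,-1]

```text
time_s: 33.4
eef_pos: [447.4, -313.8, 257.5]
ee_rot: [-0.093, 0.859, 0.471, 0.176]
force: [1.1, -0.1, -2.7]
grip_width: 0.226
```

```bash
python3 -c "
from h import *
def w(im):
  m=cv2.inRange(cv2.cvtColor(im,cv2.COLOR_BGR2HSV),(0,0,175),(180,60,255));n,l,st,ce=cv2.connectedComponentsWithStats(m)
  print([(ce[i].round().tolist(),st[i,2:].tolist()) for i in range(1,n) if 8<st[i,4]<400 and 215<ce[i][0]<350 and 120<ce[i][1]<240])
w(cv2.imread('pics/w14.png'));c=snap('wrist','w15.png');w(c['img'])
o,Rs,p,R=where(BB)
print('pred floor img of chip at low end', proj(c,b2w([[-45,-15,0],[-45,15,0],[-20,0,2]],BB)).round())
t=snap('top','t4.png')['img'];a=cv2.imread('pics/top0.png')
d=(cv2.absdiff(a,t).max(2)>30)[205:295,90:215];print('diff green',d[:,:65].sum(),'grey',d[:,65:].sum())
print(quad(t[200:300,80:160],(50,120,50),(75,255,255)),quad(a[200:300,80:160],(50,120,50),(75,255,255)))
"
```

```text
[([297.0, 218.0], [7, 6, 35]), ([266.0, 219.0], [8, 6, 35])]
[([232.0, 165.0], [9, 39, 233]), ([272.0, 158.0], [2, 16, 18]), ([250.0, 162.0], [1, 10, 10]), ([251.0, 190.0], [1, 9, 9]), ([275.0, 192.0], [7, 8, 43]), ([294.0, 208.0], [1, 20, 20])]
bay: origin [  2.9  -2.8 145. ] front [-24.1  -3.  155.8]
scoop [ 479.5 -261.7  178. ] phi 57.4 pitch 21.9 roll 0.4 TCP [ 447.2 -313.5  255.8] F [-0.4 -0.2 -3. ] T [-0.38  0.22 -0.  ] j [-1.    0.38  1.39  0.36  1.54 -0.47] w 0.224 t 33.5
pred floor img of chip at low end [[273. 163.]
 [297. 163.]
 [285. 183.]]
diff green 0 grey 195
(array([[29, 29],
       [63, 35],
       [70, 73],
       [24, 81]], dtype=int32), 1789.0) (array([[63, 27],
       [70, 73],
       [24, 81],
       [21, 31]], dtype=int32), 2169.5)
```

```bash
python3 -c "
from h import *
T=np.array([455,344]);f=np.array([np.cos(np.radians(60)),np.sin(np.radians(60))])
go((*(T-20*f),150),60,20,18,point=(29,0,0))
"
```

```text
scoop [ 479.3 -261.   177. ] phi 57.4 pitch 21.9 roll 0.5 TCP [ 447.1 -313.   254.8] F [ 0.   0.1 -1.7] T [-0.31  0.23 -0.01] j [-1.    0.39  1.39  0.36  1.54 -0.47] w 0.222 t 33.5
total [-44.9 565.4 -34.9] [-0.033  0.01   0.042] per row [-2.5 31.4 -1.9] [-0.002  0.001  0.002] x 18
```

>>> play_rows:
  plan:
    - [-2,15,3,0,0,0.003,-1]
    - [-2,28,2,0,0,0.003,-1]
    - [-2,35,1,0,0,0.003,-1]
    - [-2,35,1,0,0,0.003,-1]
    - [-2,35,1,0,0,0.003,-1]

```text
time_s: 33.92
eef_pos: [434.8, -162.6, 254.1]
ee_rot: [-0.101, 0.857, 0.474, 0.173]
force: [1.0, -0.4, -1.4]
grip_width: 0.225
```

>>> play_rows:
  plan:
    - [-2,35,1,0,0,0.003,-1]
    - [-2,35,1,0,0,0.003,-1]
    - [-2,35,1,0,0,0.003,-1]
    - [-2,35,1,0,0,0.003,-1]
    - [-2,35,1,0,0,0.003,-1]

```text
time_s: 34.33
eef_pos: [420.1, 23.2, 252.5]
ee_rot: [-0.107, 0.854, 0.48, 0.17]
force: [1.4, -0.2, -2.0]
grip_width: 0.223
```

>>> play_rows:
  plan:
    - [-2,35,1,0,0,0.003,-1]
    - [-2,35,1,0,0,0.003,-1]
    - [-2,35,1,0,0,0.003,-1]
    - [-2,35,0,0,0,0.003,-1]
    - [-2,28,0,0,0,0.003,-1]

```text
time_s: 34.75
eef_pos: [403.6, 201.8, 249.8]
ee_rot: [-0.112, 0.85, 0.487, 0.166]
force: [0.8, -0.4, -2.7]
grip_width: 0.224
```

>>> play_rows:
  plan:
    - [0,20,0,0,0,0,-1]
    - [0,10,0,0,0,0,-1]
    - [0,0,0,0,0,0,-1]

```text
time_s: 35.0
eef_pos: [398.7, 238.6, 245.8]
ee_rot: [-0.114, 0.848, 0.491, 0.162]
force: [0.3, 0.4, -1.3]
grip_width: 0.225
```

```bash
python3 -c "
from h import *
T=np.array([455,344]);f=np.array([np.cos(np.radians(60)),np.sin(np.radians(60))])
c=snap('wrist','w16.png');a,n=quad(c['img'],(50,120,50),(75,255,255));print(a.tolist(),n,unproj(c,a,46).round(0).tolist())
m=cv2.inRange(cv2.cvtColor(c['img'],cv2.COLOR_BGR2HSV),(50,120,40),(80,255,255));print('green touches border',m[:,0].sum(),m[0].sum())
go((*(T-20*f),95),60,-18,7,point=(29,0,0))
"
```

```text
[[305, 75], [361, 154], [278, 210], [210, 139]] 9604.0 [[516.0, 411.0, 46.0], [525.0, 297.0, 46.0], [410.0, 288.0, 46.0], [382.0, 400.0, 46.0]]
green touches border 0 0
scoop [425.4 292.6 167.6] phi 59.7 pitch 21.6 roll 2.6 TCP [398.7 237.8 245.6] F [-0.7  0.2 -2.4] T [-0.35  0.19 -0.01] j [0.09 0.01 1.88 0.39 1.09 0.45] w 0.221 t 35.0
total [ 34.1  67.6 -42.7] [-0.623  0.305  0.003] per row [ 4.9  9.7 -6.1] [-0.089  0.044  0.   ] x 7
```

>>> play_rows:
  plan:
    - [5,10,-5,-0.089,0.044,0,-1]
    - [5,10,-6,-0.089,0.044,0,-1]
    - [5,10,-6,-0.089,0.044,0,-1]
    - [5,10,-6,-0.089,0.044,0,-1]

```text
time_s: 35.38
eef_pos: [418.5, 272.8, 220.4]
ee_rot: [0.001, 0.868, 0.496, -0.009]
force: [0.3, -1.2, -2.1]
grip_width: 0.221
```

>>> play_rows:
  plan:
    - [5,10,-6,-0.089,0.044,0,-1]
    - [5,10,-6,-0.089,0.044,0,-1]
    - [5,10,-6,-0.089,0.044,0,-1]
    - [0,0,0,0,0,0,-1]

```text
time_s: 35.72
eef_pos: [435.1, 302.7, 196.2]
ee_rot: [0.09, 0.856, 0.488, -0.143]
force: [0.5, 0.1, -2.5]
grip_width: 0.224
```

```bash
python3 -c "
from h import *
T=np.array([457,347]);f=np.array([np.cos(np.radians(60)),np.sin(np.radians(60))])
go((*(T-20*f),64),60,-60,7,point=(29,0,0))
"
```

```text
scoop [431.7 296.2  97.5] phi 59.2 pitch -20.5 roll -0.2 TCP [435.1 302.7 196.2] F [ 0.5  0.1 -2.5] T [ 0.29 -0.13 -0.06] j [ 0.48  0.53  1.31 -0.19  1.59  1.04] w 0.224 t 35.7
total [ 38.9  73.7 -35.6] [-0.593  0.352  0.011] per row [ 5.6 10.5 -5.1] [-0.085  0.05   0.002] x 7
```

>>> play_rows:
  plan:
    - [6,11,-4,-0.085,0.05,0.002,-1]
    - [6,11,-5,-0.085,0.05,0.002,-1]
    - [5,10,-5,-0.085,0.05,0.002,-1]
    - [5,10,-5,-0.085,0.05,0.002,-1]

```text
time_s: 36.05
eef_pos: [457.8, 340.4, 177.3]
ee_rot: [0.185, 0.808, 0.464, -0.314]
force: [0.3, -0.4, 0.0]
grip_width: 0.22
```

>>> play_rows:
  plan:
    - [5,10,-4,-0.085,0.05,0.002,-1]
    - [5,10,-4,-0.085,0.05,0.002,-1]
    - [5,10,-4,-0.085,0.05,0.002,-1]
    - [0,0,0,0,0,0,-1]
    - [0,0,0,0,0,0,-1]

```text
time_s: 36.47
eef_pos: [475.6, 367.8, 152.6]
ee_rot: [0.251, 0.744, 0.433, -0.443]
force: [-0.0, -0.0, 0.3]
grip_width: 0.224
```

```bash
python3 -c "
from h import *
where()
c=snap('wrist','w17.png');hsv=cv2.cvtColor(c['img'],cv2.COLOR_BGR2HSV)
m=cv2.inRange(hsv,(0,140,60),(8,255,255))|cv2.inRange(hsv,(172,140,60),(180,255,255));n,l,st,ce=cv2.connectedComponentsWithStats(m);print('red',[(ce[i].round(),st[i]) for i in range(1,n) if st[i,4]>60])
"
```

```text
scoop [438.5 307.   83.9] phi 61.2 pitch -62.3 roll 0.9 TCP [475.6 367.8 152.6] F [-0.  -0.   0.3] T [ 0.6  -0.33 -0.  ] j [ 0.62  1.22  0.44 -0.58  2.42  0.89] w 0.224 t 36.5
red [(array([305.,  31.]), array([285,  19,  37,  23, 468], dtype=int32)), (array([337.,  54.]), array([327,  36,  27,  32, 395], dtype=int32))]
```

Scoop is empty, with red blobs in the tote. Tilt back and return to the mat.

>>> play_rows:
  plan:
    - [-4,-9,9,0.09,-0.054,0,-1]
    - [-4,-10,11,0.09,-0.054,0,-1]
    - [-4,-10,11,0.09,-0.054,0,-1]
    - [-5,-10,9,0.09,-0.054,0,-1]
    - [-5,-10,9,0.09,-0.054,0,-1]

```text
time_s: 36.93
eef_pos: [449.4, 313.4, 194.8]
ee_rot: [0.125, 0.836, 0.484, -0.227]
force: [1.6, 0.7, -1.3]
grip_width: 0.228
```

>>> play_rows:
  plan:
    - [-4,-12,6,0.09,-0.054,0,-1]
    - [-3,-15,6,0.09,-0.054,0,-1]
    - [-3,-20,6,0.09,-0.054,0,-1]
    - [0,-30,4,0.08,-0.045,0,-1]
    - [0,-30,2,0.03,-0.02,0,-1]

```text
time_s: 37.35
eef_pos: [431.5, 200.7, 236.1]
ee_rot: [0.013, 0.868, 0.496, -0.004]
force: [1.2, -0.7, -1.6]
grip_width: 0.224
```

```bash
python3 -c "
from h import *
go((477,11,95),5,0,10)
c=snap('top','t5.png');hsv=cv2.cvtColor(c['img'],cv2.COLOR_BGR2HSV)
m=cv2.inRange(hsv,(0,140,60),(8,255,255))|cv2.inRange(hsv,(172,140,60),(180,255,255));m[:,:90]=0;m[:,230:]=0;m[:200]=0;n,l,st,ce=cv2.connectedComponentsWithStats(m);print('red',[(ce[i].round(),st[i]) for i in range(1,n) if st[i,4]>8])
"
```

```text
scoop [444.4 220.8 140.1] phi 59.4 pitch -2.3 roll -0.5 TCP [431.5 200.7 236.1] F [ 1.2 -0.7 -1.6] T [-0.01 -0.02  0.03] j [ 0.2   0.2   1.63 -0.03  1.31  0.74] w 0.224 t 37.4
total [  17.9 -192.1  -46.1] [ 0.029 -0.03  -0.95 ] per row [  1.8 -19.2  -4.6] [ 0.003 -0.003 -0.095] x 10
red [(array([109., 220.]), array([103, 214,  13,  13, 130], dtype=int32))]
```

>>> play_rows:
  plan:
    - [2,-19,0,0.003,-0.003,-0.095,-1]
    - [2,-19,0,0.003,-0.003,-0.095,-1]
    - [2,-19,0,0.003,-0.003,-0.095,-1]
    - [2,-19,0,0.003,-0.003,-0.095,-1]
    - [2,-19,0,0.003,-0.003,-0.095,-1]

```text
time_s: 37.82
eef_pos: [432.4, 93.9, 247.5]
ee_rot: [0.012, 0.965, 0.26, 0.018]
force: [0.1, -0.2, -1.8]
grip_width: 0.223
```

>>> play_rows:
  plan:
    - [2,-19,0,0.003,-0.003,-0.095,-1]
    - [2,-19,0,0.003,-0.003,-0.095,-1]
    - [2,-19,0,0.003,-0.003,-0.09,-1]
    - [2,-15,0,0.003,-0.003,-0.07,-1]
    - [0,0,0,0,0,0,-1]

```text
time_s: 38.23
eef_pos: [431.7, 15.4, 255.8]
ee_rot: [0.013, 0.997, 0.068, 0.037]
force: [0.4, 0.6, -1.6]
grip_width: 0.22
```

```bash
python3 -c "
from h import *
go((477,11,50),5,0,4)
"
```

```text
scoop [464.4  17.9 162.4] phi 7.8 pitch 3.0 roll -1.2 TCP [431.7  15.4 255.8] F [ 0.4  0.6 -1.6] T [0.02 0.07 0.05] j [-0.24  0.04  1.76 -0.    1.26  1.2 ] w 0.220 t 38.2
total [  17.7   -6.8 -110.8] [ 0.015  0.055 -0.049] per row [  4.4  -1.7 -27.7] [ 0.004  0.014 -0.012] x 4
```

>>> play_rows:
  plan:
    - [4,-1,-22,0.004,0.014,-0.012,-1]
    - [4,-1,-27,0.004,0.014,-0.012,-1]
    - [4,-1,-27,0.004,0.014,-0.012,-1]
    - [3,-1,-22,0.003,0.013,-0.012,-1]
    - [0,0,0,0,0,0,-1]

```text
time_s: 38.65
eef_pos: [441.5, 12.3, 163.2]
ee_rot: [0.006, 0.999, 0.04, 0.022]
force: [-0.5, 0.4, -2.1]
grip_width: 0.219
```

```bash
python3 -c "
from h import *
go((477,11,15),5,0,4)
"
```

```text
scoop [471.4  14.4  68.9] phi 4.6 pitch 1.4 roll -0.2 TCP [441.5  12.3 163.2] F [-0.5  0.4 -2.1] T [0.01 0.14 0.05] j [-0.24  0.18  1.86  0.    1.06  1.25] w 0.219 t 38.6
total [  7.9  -3.7 -53.2] [0.001 0.024 0.006] per row [  2.   -0.9 -13.3] [0.    0.006 0.002] x 4
```

>>> play_rows:
  plan:
    - [2,-1,-14,0,0.007,0.002,-1]
    - [2,-1,-16,0,0.007,0.002,-1]
    - [2,-1,-14,0,0.006,0.002,-1]
    - [1,0,-7,0,0.004,0,-1]
    - [0,0,0,0,0,0,-1]

```text
time_s: 39.07
eef_pos: [446.6, 11.1, 119.9]
ee_rot: [0.006, 0.999, 0.045, 0.019]
force: [0.8, -0.3, -1.8]
grip_width: 0.219
```

```bash
python3 -c "
from h import *
go((477,11,3),5,0,3)
"
```

```text
scoop [475.8  13.4  25.3] phi 5.1 pitch 1.0 roll -0.2 TCP [446.6  11.1 119.9] F [ 0.8 -0.3 -1.8] T [0.05 0.08 0.02] j [-0.24  0.26  1.9  -0.    0.95  1.24] w 0.219 t 39.1
total [  2.9  -2.5 -21.8] [ 0.002  0.018 -0.002] per row [ 1.  -0.8 -7.3] [ 0.001  0.006 -0.001] x 3
```

>>> play_rows:
  plan:
    - [0.5,-1,-9,0,0.007,0,-1]
    - [0.5,-1,-9,0,0.007,0,-1]
    - [0,0,-4,0,0.005,0,-1]
    - [0,0,0,0,0,0,-1]

```text
time_s: 39.4
eef_pos: [448.2, 9.2, 100.2]
ee_rot: [0.006, 0.999, 0.045, 0.012]
force: [-0.4, -0.3, -2.1]
grip_width: 0.224
```

```bash
python3 -c "
from h import *
go((477,11,3),5,0,3)
"
```

```text
scoop [476.2  11.4   5.3] phi 5.2 pitch 0.3 roll -0.2 TCP [448.2   9.2 100.2] F [-0.4 -0.3 -2.1] T [-0.    0.   -0.05] j [-0.24  0.3   1.9  -0.01  0.91  1.25] w 0.224 t 39.4
total [ 1.2 -0.6 -2.2] [ 0.003  0.005 -0.003] per row [ 0.4 -0.2 -0.7] [ 0.001  0.002 -0.001] x 3
```

>>> play_rows:
  plan:
    - [0,0,-2,0.002,0.004,0,-1]
    - [0,0,-1.5,0,0.002,0,-1]
    - [0,0,0,0,0,0,-1]
    - [0,0,0,0,0,0,-0.2]
    - [0,0,0,0,0,0,1]

```text
time_s: 39.82
eef_pos: [449.0, 9.1, 97.4]
ee_rot: [0.005, 0.999, 0.045, 0.01]
force: [-0.1, 0.4, 0.5]
grip_width: 0.496
```

>>> play_rows:
  plan:
    - [0,0,0,0,0,0,1]
    - [0,0,0,0,0,0,1]
    - [0,0,0,0,0,0,1]
    - [0,0,15,0,0,0,1]
    - [0,0,30,0,0,0,1]

```text
time_s: 40.23
eef_pos: [446.6, 9.5, 139.5]
ee_rot: [0.004, 0.999, 0.045, 0.006]
force: [0.8, 0.1, -0.9]
grip_width: 1.0
```

>>> play_rows:
  plan:
    - [0,0,35,0,0,0,1]
    - [0,0,35,0,0,0,1]
    - [0,0,40,0,0,0,1]
    - [0,0,40,0,0,0,1]
    - [0,0,40,0,0,0,1]

```text
time_s: 40.65
eef_pos: [442.8, 10.4, 335.2]
ee_rot: [0.003, 0.999, 0.045, 0.002]
force: [1.7, -0.3, 0.0]
grip_width: 1.0
```

>>> play_rows:
  plan:
    - [-20,0,40,0,0,0,1]
    - [-30,0,30,0,0,0,1]
    - [-30,0,0,0,0,0,1]
    - [-30,0,0,0,0,0,1]
    - [0,0,0,0,0,0,1]

```text
time_s: 41.07
eef_pos: [333.1, 10.7, 410.8]
ee_rot: [0.006, 0.999, 0.045, 0.01]
force: [-0.7, 0.9, 0.4]
grip_width: 1.002
```

```bash
python3 -c "
from h import *
s,p,R=pose();print(p,s['joints'])
c=snap('wrist','w20.png');t=snap('top','t6.png')
a=cv2.resize(t['img'][140:290,90:445],None,fx=2.25,fy=2.25,interpolation=cv2.INTER_CUBIC)
b=cv2.resize(c['img'][0:170],(800,243),interpolation=cv2.INTER_CUBIC)
cv2.imwrite('pics/fin.png',np.vstack([cv2.resize(a,(800,338)),b]))
"
```

```text
[333.09983297  10.66485688 410.83529591] [-0.32131178 -0.20871525  1.59298197 -0.00390742  1.73464952  1.15799829]
```

View pics/fin.png

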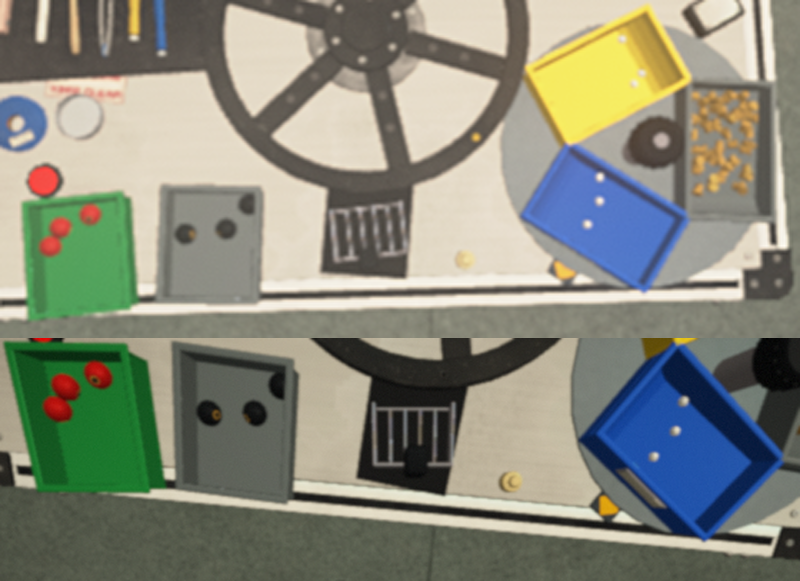

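The final picture shows everything in place: three red knobs in the green tote, three black in the grey, three chips in each bay, the scoop upright on its mat, and the weight where it was.

```bash
python3 -c "
from h import *
print(ctrl.finish_job())"
```

```text
the job is handed in; nothing more can be done
None
```

The job is done and handed in at about 41 s on the robot clock. I turned the yellow bay to the pointer, scooped its three black knobs and tipped them into the grey tote. I set the scoop down, turned the blue bay to the pointer, then scooped its three red knobs and tipped them into the green tote.

**Final checks:** The last top and wrist pictures show three black knobs in the grey tote and three red in the green tote. There are three chips in each bay, the scoop is upright on its mat, and the brass weight is where it started.

**Disagreements:**
- My two readings of the blue bay's facing differed by about 2° (145.3° and 147.3°, pointer at 147.2°); the yellow bay was about 1° off. Both scoops went in without trouble.
- The first grip on the carousel knob was about 9 mm off centre. I opened and gripped again before turning, and the sideways force peaked at about 36 N during that first closing.
- On the second pick-up I found the scoop grip about 4 mm from where I had left it.

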